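# Reset the tripped coating tester with its key

### The arm

A 6-joint arm with a two-finger parallel gripper is mounted at the origin on the work surface. World frame = base frame: x ahead of the robot, y to its left, z up, the work surface at z = 0. Lengths are in m, angles in rad, forces in N, time in s.
With the tool pointing down it reaches from about 0.375 to 0.975 m from the base axis. Payload 3.8 kg.
Tool frame: the origin (TCP) lies between the finger pads; the fingertips stand 17 mm ahead of it and the grasp point (between the pads) lies 2 mm behind it; y points along the fingers, z is the direction in which the jaws open and shut, and the axes are right-handed (so a half turn about y gives the same grasp; the last joint's range is limited). The gripper opens to 85 mm and grips with 20 to 120 N. Pads are 22 mm wide; open, the fingers measure 114 mm over their backs; the gripper's body (76 mm by 85 mm) begins 54 mm behind the grasp point. The pads swing forward as they close: fully open they stand 13 mm farther back than shut.
Start: joints at [1.215, 0.264, 1.604, -0, 1.274, -0.037], TCP at [0.212, 0.641, 0.248] pointing down, gripper open.
Joint ranges: [-2.63, 2.63], [-0.94, 2.18], [0.31, 2.57], [-1.31, 4.45], [0, 2.66], [-2.55, 2.55]. Speed limits (rad/s): [2.57, 2.57, 3.14, 3.14, 3.14, 3.14].

### API

Orientations are given as a rotation vector (axis times angle).
In Python, from workcell import bot, eyes, nets gives the robot as it stands. The module is installed in compiled form; this text tells all that it offers.
- The arm moves only by the tool jog_arm, never from a script. Its arguments are lists of equal length, an entry for each row: "turn": the turn, a rotation vector about the tool's x, y, z in rad, a list of three; "slide": the shift along the tool's x, y, z in mm, a list of three; "grip": the opening in per cent of the stroke, from 0 (shut) to 100 (fully open). A call has 1 to 5 rows; each row shifts and turns the commanded pose from where the row before left it, along the tool's axes as they then stand; what a row does not reach is not made up. A row lasts 1/10 s, in which the tool goes at most 50 mm and 8.59 degrees, less where a joint would pass 70% of its speed; a pose out of reach is approached as far as the arm can. A call with a gripper value outside its range is refused whole. The fingers move at their own pace and stop on an object; "newtons" is the grip in N (left out, the last holds). Time passes only in rows, so rows that do not move let the fingers close. It gives the time, the measured TCP pose, the force and the opening at its end, in the units of the state.
- bot.read_state(): the state, without advancing time (a new reading comes with each control period).
- eyes.read_camera(name): name is "scene" or "top" or "wrist"; returns a dict with "img" (420x560x3 uint8, red, green, blue), "depth" (420x560 float32, m along the optical axis (not along the pixel's ray), 0 where there is no reading), "intrinsics" (3x3 intrinsics, pixels), "position" and "rotation" of the camera in the world. Camera axes: x right, y down, z forward; pixel columns grow to the right and rows downward; lengths in m; the calibration is good to about 2 mm. A picture is of the moment at which its call begins.
- bot.finish_job(): hands the job in, once; it reports no verdict.
Trained networks look in a picture, given as the dict that the camera call returned (one of the last four; its "shot" number tells which), for a name from the list of things; names that differ only in an ending like _2 or _b are one class to them, and where a whole thing is asked for, a point or a joint stands for the part that bears it (a point fixed in the world has none). Each returns a list of dicts, best first, with "conf" (0 to 1); they miss things now and then, are a little off and sometimes report something else, mostly with a low value. They report only what shows in the picture. A call takes as long as a camera call. They do not tell look-alikes from the thing itself.
- nets.search_frame(thing, picture): "xyz" ([x, y, z] in m, in the coordinates of the camera as it stood for that picture, good to about 4 mm: the middle of the surface that is visible of it).
The state is a dict: "time": time; "q": joint angles; "joint_vel": joint speeds; "joint_torque": joint torques, N m; "tool_pos": TCP position; "tcp_rot": TCP orientation; "wrist_force": force on the tool from outside, world axes, zero at the start; "torque": the same for the moment, N m; "width": opening from 0.0 (shut) to 1.0 (fully open).
Only numpy, scipy, OpenCV 4.12 (cv2) and the standard library are available. Lean on these libraries where they do the work, as an engineer would, in place of code of your own. Each camera call takes 0.05 s, during which the arm holds its last target.

### The job

The high-voltage coating tester has tripped and must be reset with its key. Take the red-headed key from the key block, push it fully home in the tester's key switch, turn it clockwise up to the stop, turn it back to the one position where it comes out, draw it out, and stand it fully seated and upright in its own slot of the block again. Do not force the key in the switch, do not press the emergency stop, and leave the other keys and the other things on the bench where they are.

Things in the scene. Friction and masses are not known exactly. Their poses are not given: they have to be found in the camera images.
- red_key_head (a point): Centre of the red-headed key's head, a plastic block 10 mm thick (x), 28 mm wide (y), 32 mm tall (z, up), to be pinched across the 10 mm. It stands upright in a slot of the key block. 26 mm below this centre is the shoulder, the underside of a steel collar 25 mm in diameter, which rests on the block; the neck above it is 10 mm thick. Weight about 40 g.
- red_key_tip (a point): Nose of the red key, on its axis 20 mm below the shoulder (46 mm below the head centre). The stem is round, 8 mm in diameter, its last 3.5 mm tapering to 5 mm. A flat bit 4 mm thick reaches out to 9.5 mm from the axis on the key's +y side (white mark on the head's top), from 6.5 to 12.5 mm below the shoulder; the 7.5 mm below it are plain round nose.
- blue_key_head (a point): Centre of the head of the blue key of another instrument, of the same shape, in another slot of the block. Leave it in place.
- yellow_key_head (a point): Centre of the head of the yellow key of another instrument, of the same shape, in another slot of the block. Leave it in place.
- key_block: Aluminium key block 50 (x) by 170 (y) by 30 mm high, fixed on the bench; origin at the centre of its underside. At y = -55, 0 and 55 mm are slots right through, 11 mm wide in x, reaching in y from 5.5 mm before to 11 mm beyond the key's axis. In each stands a key, bit towards +y, shoulder on the block's top; which key is where varies.
- tester: Coating tester, a fixed grey case 240 (x) by 300 (y) by 115 mm high with a level dark top; origin at the centre of its underside. The round key switch, 35 mm in diameter, stands on the top. More than 45 N between key and switch (all their contacts added up), in pressing, pulling or turning (some 0.2 N m), counts as forcing the key.
- lock_face (a point): Centre of the key switch's face, 121 mm above the bench; z up, axes of the case. The 5 mm face plate has a hole 9.5 mm across for the stem and a slot 5.5 mm wide, reaching 10.5 mm out, for the bit. The slot points only roughly to +y: the barrel sits turned in its round hole by an unknown angle, up to 40 degrees either way (red mark at the slot's end). Key home: shoulder on the face.
- key_switch (a joint): Angle (rad) of the plug in the switch's barrel: 0 at rest, where the key goes in and comes out, growing clockwise seen from above to a firm stop at 0.8. The home key's bit drives it with about 0.1 rad of free play either way. More than about 0.1 rad out of the slot the bit is trapped under the face plate. The plug drags with 0.05 N m and stays where left.
- estop (a joint): Travel (m) of the red emergency-stop button, 40 mm in diameter, in a yellow housing on the tester's top 145 mm towards -y of the key switch: 0 when up. Not to be pressed.
- gauge: Grey hand-held gauge, 115 x 62 x 28 mm, loose on the bench to the left of the key block; origin at the centre of its underside.
- beaker: Glass beaker, 70 mm in diameter, 85 mm high, loose behind the key block; origin at the centre of its underside.
- reagent: Amber reagent bottle, 64 mm in diameter, 140 mm high, loose at the back left; origin at the centre of its underside.
- coupon: Coated steel test coupon, 75 x 50 x 6 mm, lying loose at the back; origin at the centre of its underside.
Mind the look-alikes: they are no part of the job. What is shaped like the part that bears red_key_head but orange or turquoise is not meant.

How it is judged:
By the outcome, as a careful person would: the job done as asked, in the order asked, and still so for the second after the job is handed in, with the robot touching nothing.
It also fails if it takes over 72 s, if anything falls off the work surface, if the arm or the gripper's body presses on something with over 40 N, if the wrist force passes 120 N, or if a joint passes its speed limit or range.

## Working session

There is one attempt and no reset: what is moved stays moved. The work goes in short steps, Python scripts to look and compute and a tool call to move; the robot and the scene stay as the last step left them, time stands still between calls to the robot, and variables do not carry over. Pictures are saved under pics/ and viewed, and the job is handed in when it is done.

Besides the shell and the picture viewer there is one more tool, called after "Call:" as name(argument=value, ...) on one line, values as JSON. jog_arm: Moves the arm, as the interface text tells. Its arguments: {"type":"object","properties":{"turn":{"type":"array"},"slide":{"type":"array"},"grip":{"type":"array"},"newtons":{"type":"number"}},"required":["turn","slide","grip"]}

```bash
mkdir -p pics
cat > h.py <<'E'
import numpy as np, cv2
from workcell import bot, eyes, nets
from scipy.spatial.transform import Rotation as R
np.set_printoptions(precision=4,suppress=True)
def save(p,name,crop=None,scale=1):
    im=p["img"][:,:,::-1].copy()
    if crop: im=im[crop[1]:crop[3],crop[0]:crop[2]]
    if scale!=1: im=cv2.resize(im,None,fx=scale,fy=scale,interpolation=cv2.INTER_CUBIC)
    cv2.imwrite("pics/"+name+".png",im)
def camR(p):
    r=np.array(p["rotation"],float)
    return r if r.shape==(3,3) else R.from_rotvec(r).as_matrix()
def w(p,xyz): return camR(p)@np.array(xyz)+np.array(p["position"])
def pix(p,P):
    c=camR(p).T@(np.array(P)-np.array(p["position"])); k=np.array(p["intrinsics"])@c; return k[:2]/k[2]
def px2w(p,u,v,d=None):
    if d is None: d=float(p["depth"][int(v),int(u)])
    K=np.array(p["intrinsics"]); return w(p,np.linalg.inv(K)@np.array([u,v,1.])*d)
def px2plane(p,u,v,z):
    K=np.array(p["intrinsics"]); r=camR(p)@np.linalg.inv(K)@np.array([u,v,1.]); o=np.array(p["position"]); return o+r*(z-o[2])/r[2]
E
python3 - <<'E'
from h import *
s=bot.read_state(); print(s)
for n in ["scene","top","wrist"]:
    p=eyes.read_camera(n); save(p,n+"0"); print(n,p["position"],np.array(p["rotation"]),np.array(p["intrinsics"]).ravel())
    np.save(n+"0.npy",p,allow_pickle=True)
    for t in ["red_key_head","blue_key_head","yellow_key_head","key_block","tester","lock_face","key_switch","estop","gauge","beaker","reagent","coupon"]:
        try:
            for r in nets.search_frame(t,p)[:4]:
                P=w(p,r["xyz"]); print(t,round(r["conf"],2),P,pix(p,P).round())
        except Exception as e: print(t,e)
E
```

```text
{'time': 0.0, 'q': array([ 1.2151,  0.2648,  1.6054, -0.    ,  1.2737, -0.0369]), 'joint_vel': array([ 0.0009,  0.0009, -0.0007,  0.0003,  0.0006, -0.0011]), 'joint_torque': array([ -0.0025, -51.5115, -36.7315,  -0.    ,   0.0127,   0.    ]), 'tool_pos': array([0.2113, 0.6403, 0.247 ]), 'tcp_rot': array([-1.5585,  0.2506, -0.2499]), 'wrist_force': array([-0.2225, -0.0425,  0.1359]), 'torque': array([ 0.0501, -0.0188, -0.027 ]), 'width': 0.9990421587512522}
scene [1.0725 0.6785 0.8601] [-0.9163 -2.5138  1.0831] [504.9584   0.     275.8848   0.     504.9584 204.3431   0.       0.
   1.    ]
red_key_head 0.67 [0.419  0.1879 0.0376] [365. 224.]
red_key_head 0.53 [0.6049 0.2016 0.0388] [308. 269.]
red_key_head 0.52 [0.5179 0.1916 0.0531] [335. 241.]
blue_key_head 0.46 [0.5081 0.2441 0.0515] [356. 254.]
yellow_key_head 0.65 [0.4952 0.2975 0.0554] [380. 264.]
key_block 0.66 [0.5148 0.2601 0.0295] [359. 266.]
tester 0.89 [ 0.5975 -0.1894  0.1166] [202. 150.]
lock_face 0.94 [ 0.5901 -0.1854  0.1143] [206. 150.]
estop 0.65 [0.7025 0.4203 0.0929] [354. 356.]
estop 0.57 [0.513  0.2612 0.0328] [3
[... 567 characters left out ...]
461] [232. 246.]
red_key_head 0.56 [0.5105 0.1884 0.0712] [230. 212.]
red_key_head 0.53 [0.5944 0.1917 0.0565] [231. 183.]
blue_key_head 0.46 [0.5026 0.2418 0.0697] [212. 214.]
key_block 0.64 [0.5012 0.2423 0.0307] [213. 216.]
tester 0.94 [ 0.5598 -0.2631  0.1119] [392. 196.]
lock_face 0.72 [ 0.5575 -0.2625  0.1134] [392. 197.]
estop 0.64 [ 0.4964 -0.3266  0.1395] [418. 219.]
gauge 0.9 [0.5141 0.4284 0.0274] [151. 210.]
beaker 0.74 [ 0.5578 -0.2636  0.113 ] [393. 197.]
beaker 0.59 [0.7019 0.0613 0.0264] [277. 150.]
reagent 0.56 [0.6759 0.3997 0.0968] [157. 152.]
wrist [0.1458 0.6636 0.3719] [2.3542 1.7023 0.2412] [377.9102   0.     275.3266   0.     377.9102 210.4204   0.       0.
   1.    ]
```

Run:
```python
from h import *
for n in ["scene","top"]:
    p=np.load(n+"0.npy",allow_pickle=True).item()
    save(p,n+"_crop",(180,100,450,300) if n=="scene" else (130,110,460,290),2.4 if n=="top" else 2.9)
```

```text
(no output)
```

View pics/scene0.png

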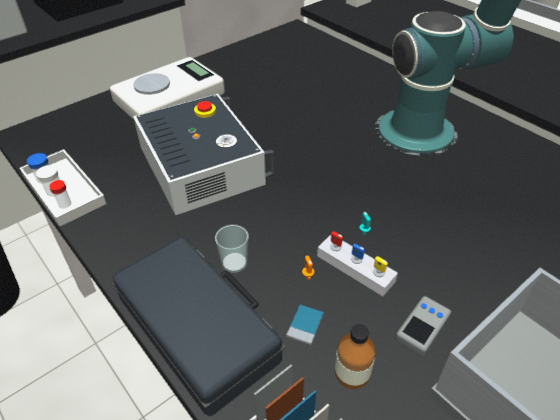

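View pics/top0.png

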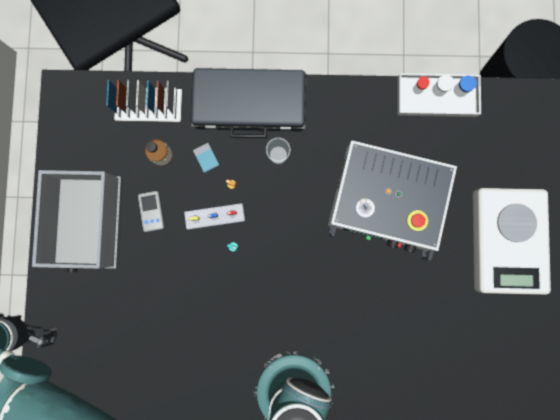

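View pics/wrist0.png

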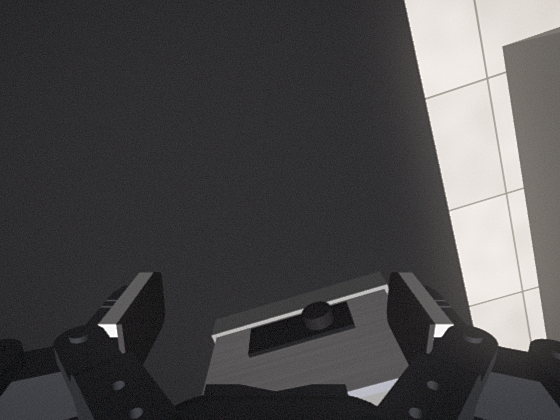

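The keys in the scene: red at scene (336,240) / top (232,212), which is the one wanted. Orange at (308,267) and turquoise at (366,222) are loose look-alikes. Blue at (358,252) and yellow at (380,265) stand in the block. The red bottle caps and the e-stop are other red things. Next, a close crop to check.

Run:
```python
from h import *
p=np.load("scene0.npy",allow_pickle=True).item()
q=np.load("top0.npy",allow_pickle=True).item()
a=cv2.resize(p["img"][210:300,290:410],(760,570),interpolation=cv2.INTER_CUBIC)
cv2.imwrite("pics/c1.png",a[:,:,::-1])
a=cv2.resize(q["img"][170:260,170:290],(760,570),interpolation=cv2.INTER_CUBIC)
cv2.imwrite("pics/c2.png",a[:,:,::-1])
a=cv2.resize(q["img"][135:265,320:470],(690,598),interpolation=cv2.INTER_CUBIC)
cv2.imwrite("pics/c3.png",a[:,:,::-1])
s=bot.read_state(); M=R.from_rotvec(s["tcp_rot"]).as_matrix(); print(M)
wc=np.load("wrist0.npy",allow_pickle=True).item(); W=camR(wc)
print("cam in tool",M.T@(np.array(wc["position"])-s["tool_pos"])); print(M.T@W)
```

```text
[[ 0.9496 -0.      0.3134]
 [-0.3134  0.      0.9496]
 [-0.     -1.      0.    ]]
cam in tool [-0.0695 -0.1236  0.0009]
[[-0.0002  0.961   0.2767]
 [-0.0008 -0.2767  0.961 ]
 [ 1.     -0.      0.0008]]
```

View pics/c1.png

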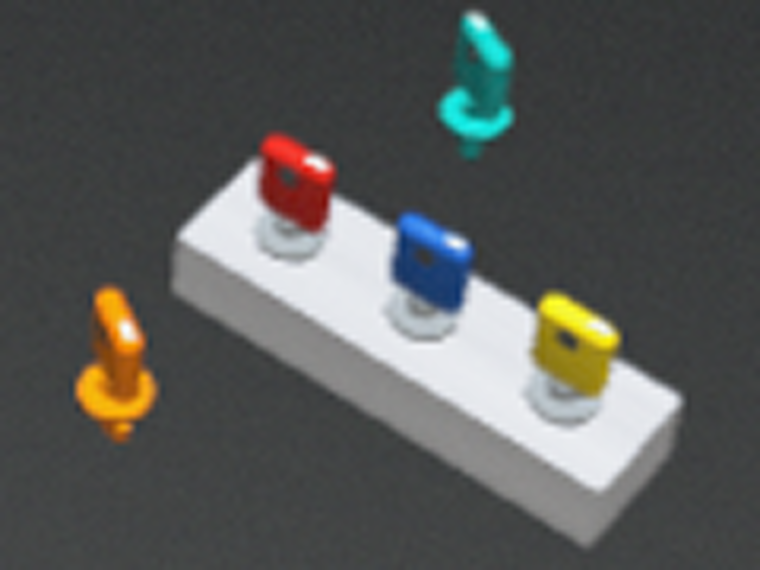

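View pics/c2.png

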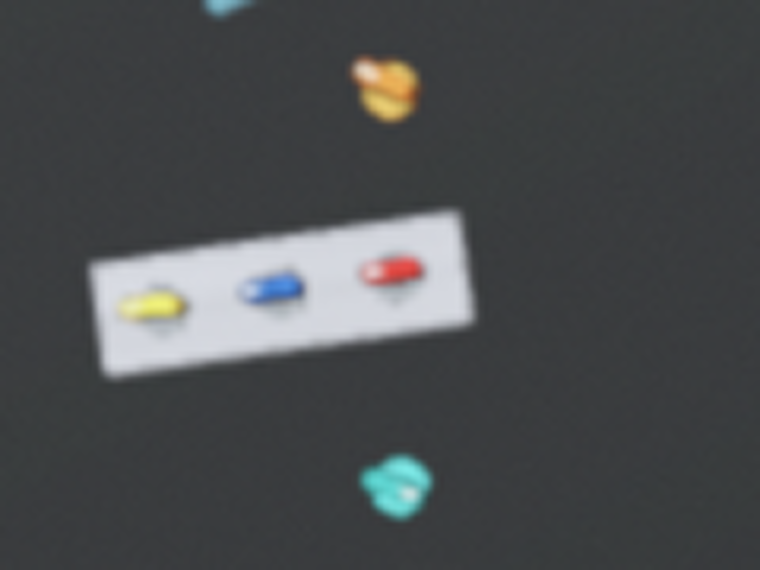

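View pics/c3.png

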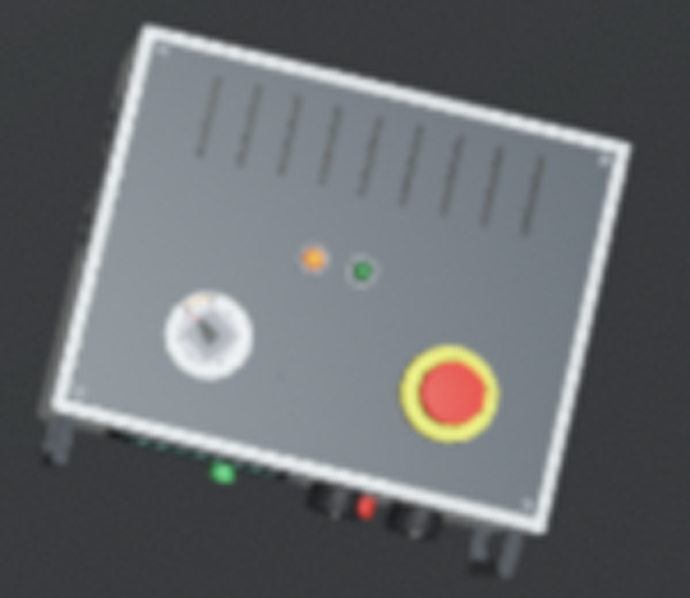

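The crop confirms it: red key at the −y end of the block, white mark towards the yellow key. The lock slot's red mark points up-left in the top view. Now I measure coarsely and move to a wrist view.

```bash
cat >> h.py <<'E'
def plan(P,yaw,s=None):
    """slide (mm, current tool axes) & turn about tool y to reach TCP P, tool down, jaw heading yaw(deg)"""
    s=s or bot.read_state(); M=R.from_rotvec(s["tcp_rot"]).as_matrix()
    h=np.deg2rad(yaw); z=np.array([np.cos(h),np.sin(h),0]); y=np.array([0,0,-1.]); x=np.cross(y,z)
    T=np.column_stack([x,y,z])
    print("slide mm",M.T@(np.array(P)-s["tool_pos"])*1000,"turn",R.from_matrix(M.T@T).as_rotvec(),"t",s["time"])
def st():
    s=bot.read_state(); M=R.from_rotvec(s["tcp_rot"]).as_matrix()
    print("t",s["time"],"pos",s["tool_pos"],"jaw",np.rad2deg(np.arctan2(M[1,2],M[0,2])),"tilt",M[:2,1],"F",s["wrist_force"],"T",s["torque"],"w",s["width"],"q",s["q"]); return s
E
python3 - <<'E'
from h import *
q=np.load("top0.npy",allow_pickle=True).item()
f=lambda u,v,z:px2plane(q,u,v,z)
s=570/90
print("red",f(170+393/s-.5,170+271/s-.5,.072),"yel",f(170+153/s,170+306/s,.072),"blue",f(170+272/s,170+288/s,.072))
s=4.6
C=f(320+208/s,135+335/s,.121);print("lock",C)
m=f(320+183/s,135+304/s,.121);print("mark dir deg",np.rad2deg(np.arctan2(*(m-C)[[1,0]])))
a,b=f(320+150/s,135+28/s,.115),f(320+628/s,135+150/s,.115);print("case y heading",np.rad2deg(np.arctan2(*(a-b)[[1,0]])), np.linalg.norm(a-b))
print("estop",f(320+452/s,135+392/s,.16))
r=f(170+393/6.33-.5,170+271/6.33-.5,.072)
plan([r[0],r[1],.192+.05],7)
E
```

```text
red [0.5095 0.185  0.072 ] yel [0.4901 0.2911 0.072 ] blue [0.4993 0.2378 0.072 ]
lock [ 0.5258 -0.187   0.121 ]
mark dir deg 39.369776180372796
case y heading 76.50858359510164 0.2967899260903351
estop [ 0.4923 -0.3215  0.16  ]
slide mm [ 425.7636    6.2761 -339.738 ] turn [-0.      1.1299 -0.    ] t 1.95
```

Call:
jog_arm(turn=[[0,0,0],[0,0,0],[0,0,0],[0,0,0],[0,0,0]], slide=[[38,0,-30],[39,0,-31],[39,0,-31],[39,0,-31],[39,0,-31]], grip=[100,100,100,100,100])

```text
time: 2.45
tool_pos: [0.3482, 0.4323, 0.2485]
tcp_rot: [-1.556, 0.249, -0.25]
wrist_force: [1.5, 0.1, 0.6]
width: 1.0
```

Call:
jog_arm(turn=[[0,0,0],[0,0,0],[0,0,0],[0,0,0],[0,0,0]], slide=[[39,0,-31],[39,0,-31],[39,0,-31],[39,0,-31],[39,0,-31]], grip=[100,100,100,100,100])

```text
time: 2.95
tool_pos: [0.485, 0.2239, 0.2487]
tcp_rot: [-1.556, 0.249, -0.251]
wrist_force: [1.5, 0.8, -0.4]
width: 1.004
```

Call:
jog_arm(turn=[[0,0.14,0],[0,0.14,0],[0,0.14,0],[0,0.14,0],[0,0.14,0]], slide=[[37,0,-31],[0,5,0],[0,5,0],[0,5,0],[0,5,0]], grip=[50,50,50,50,50])

```text
time: 3.45
tool_pos: [0.5097, 0.1842, 0.2282]
tcp_rot: [-1.419, 0.799, -0.799]
wrist_force: [0.6, -0.1, 1.0]
width: 0.5
```

Call:
jog_arm(turn=[[0,0.14,0],[0,0.14,0],[0,0.15,0],[0,0,0]], slide=[[0,5,0],[0,5,0],[0,5,0],[0,0,0]], grip=[50,50,50,50])

```text
time: 3.85
tool_pos: [0.509, 0.1844, 0.2125]
tcp_rot: [-1.265, 1.12, -1.119]
wrist_force: [-0.2, -0.4, 0.2]
width: 0.5
```

Run:
```python
from h import *
st(); p=eyes.read_camera("wrist"); save(p,"w1"); np.save("w1.npy",p,allow_pickle=True)
```

```text
t 3.85 pos [0.509  0.1844 0.2125] jaw 6.964510167157818 tilt [-0.0013 -0.0004] F [-0.2194 -0.4302  0.1529] T [ 0.0357 -0.0071  0.0334] w 0.49977957743102236 q [ 0.3016  0.0384  1.9294 -0.      1.1753  0.18  ]
```

View pics/w1.png

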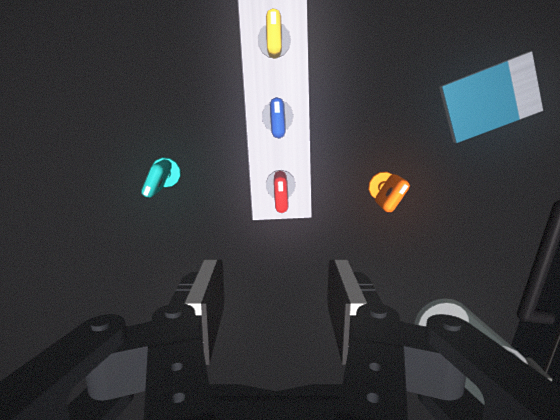

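```bash
cat >> h.py <<'E'
def cloud(p):
    d=p["depth"]; v,u=np.mgrid[:d.shape[0],:d.shape[1]]; K=np.array(p["intrinsics"])
    c=np.stack([(u-K[0,2])/K[0,0]*d,(v-K[1,2])/K[1,1]*d,d],-1)
    return c@camR(p).T+np.array(p["position"])
def seg(p,col):
    hsv=cv2.cvtColor(p["img"],cv2.COLOR_RGB2HSV); h,s,v=[hsv[...,i].astype(int) for i in range(3)]
    if col=="red": return ((h<6)|(h>174))&(s>130)&(v>60)
    if col=="blue": return (abs(h-112)<10)&(s>130)&(v>60)
    if col=="yellow": return (abs(h-27)<8)&(s>130)&(v>60)
E
python3 - <<'E'
from h import *
p=np.load("w1.npy",allow_pickle=True).item(); C=cloud(p)
for c in ["red","blue","yellow"]:
    m=seg(p,c)&(np.arange(420)[:,None]<240); v,u=np.nonzero(m); z=C[m][:,2]
    print(c,m.sum(),u.min(),u.max(),v.min(),v.max(),"z pct",np.percentile(z,[2,25,50,75,90,98]))
    X=C[m]; X=X[z>np.percentile(z,95)-.003]
    r=cv2.minAreaRect((X[:,:2]*1000).astype(np.float32)); print(r, X.mean(0))
# block top
m=(abs(C[...,2]-.030)<.004)&(p["img"].min(-1)>140)&(np.arange(420)[:,None]<235)
X=C[m]; print("block",m.sum(),X[:,2].mean(),cv2.minAreaRect((X[:,:2]*1000).astype(np.float32)))
a=cv2.resize(p["img"][150:235,225:340],(800,591),interpolation=cv2.INTER_CUBIC); cv2.imwrite("pics/w1c.png",a[:,:,::-1])
E
```

```text
red 350 274 388 177 212 z pct [0.0664 0.0681 0.069  0.0696 0.0702 0.071 ]
((508.14276123046875, 216.19320678710938), (8.571676254272461, 78.30867004394531), 10.930870056152344) [0.5133 0.1901 0.0717]
blue 380 271 284 98 137 z pct [0.0671 0.0684 0.0692 0.0697 0.0703 0.0708]
((504.0158996582031, 244.47669982910156), (8.454866409301758, 26.13826560974121), 10.060983657836914) [0.5043 0.2432 0.07  ]
yellow 778 267 399 9 208 z pct [0.021  0.0229 0.0681 0.0692 0.07   0.0707]
((494.8079833984375, 298.30267333984375), (8.506552696228027, 26.320283889770508), 7.169472694396973) [0.4952 0.2969 0.0691]
block 11998 0.028381152502544266 ((504.28118896484375, 243.49160766601562), (50.10505294799805, 169.00323486328125), 9.570069313049316)
```

View pics/w1c.png

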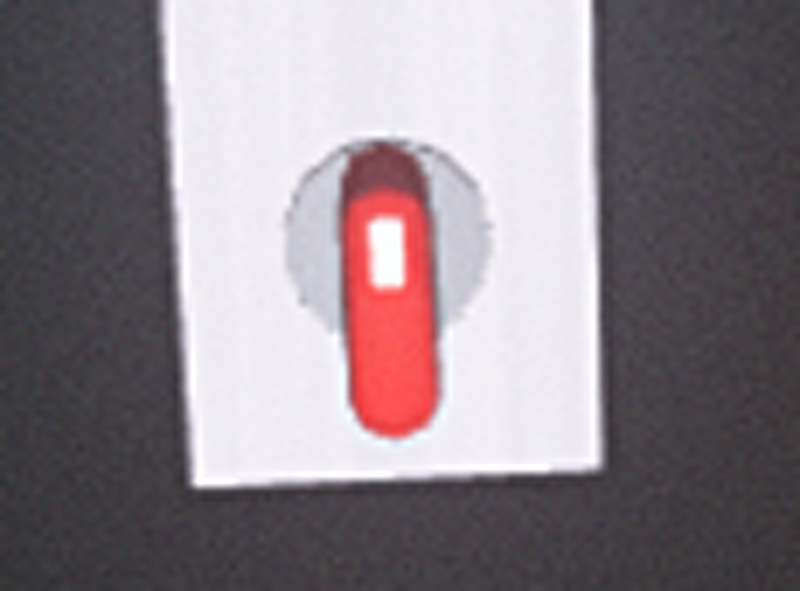

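Run:
```python
from h import *
p=np.load("w1.npy",allow_pickle=True).item()
s=bot.read_state(); M=R.from_rotvec(s["tcp_rot"]).as_matrix()
for t in [(-.011,.017,.0212),(-.011,.017,-.0212),(-.011,.011,.0212),(-.011,.011,-.0212),(.011,.011,.0212),(.011,.011,-.0212)]:
    print(t,pix(p,s["tool_pos"]+M@np.array(t)))
C=cloud(p)
for (u,v) in [(215,263),(210,270),(335,263),(342,270),(205,300),(350,300)]: print((u,v),(M.T@(C[v,u]-s["tool_pos"]))*1000)
a=cv2.resize(p["img"][240:400,160:390],(800,556),interpolation=cv2.INTER_CUBIC); cv2.imwrite("pics/w1f.png",a[:,:,::-1])
```

```text
(-0.011, 0.017, 0.0212) [326.1544 256.9576]
(-0.011, 0.017, -0.0212) [220.1653 257.276 ]
(-0.011, 0.011, 0.0212) [328.1667 263.109 ]
(-0.011, 0.011, -0.0212) [217.9741 263.438 ]
(0.011, 0.011, 0.0212) [326.2316 313.7557]
(0.011, 0.011, -0.0212) [220.4568 314.055 ]
(215, 263) [-11.33    10.676  -22.2793]
(210, 270) [-11.6999   3.6044 -23.0028]
(335, 263) [-11.8386   9.1971  23.5215]
(342, 270) [-11.3329   4.057   25.3303]
(205, 300) [-11.7652 -18.286  -20.9056]
(350, 300) [-11.6004 -18.2491  24.0205]
```

View pics/w1f.png

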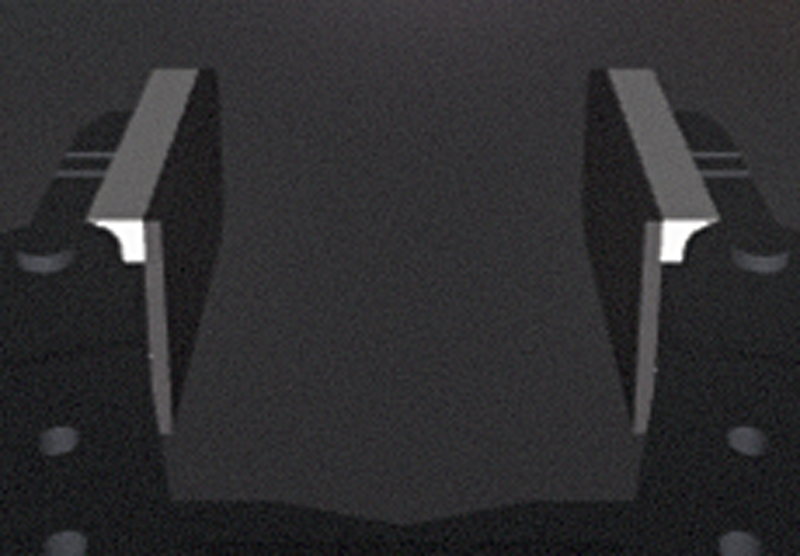

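Run:
```python
from h import *
plan([.5128,.1889,.150],9.6)
```

```text
slide mm [-3.9212 63.0075  4.1113] turn [ 0.0007 -0.0424  0.0001] t 3.9
```

Call:
jog_arm(turn=[[0,-0.044,0],[0,0,0],[0,0,0]], slide=[[-4,30,4],[0,30,0],[0,0,0]], grip=[50,50,50])

```text
time: 4.2
tool_pos: [0.5099, 0.1881, 0.1493]
tcp_rot: [-1.292, 1.089, -1.081]
wrist_force: [-0.8, -0.3, -0.7]
width: 0.498
```

Run:
```python
from h import *
s=st(); p=eyes.read_camera("wrist"); save(p,"w2"); np.save("w2.npy",p,allow_pickle=True); M=R.from_rotvec(s["tcp_rot"]).as_matrix()
C=cloud(p)
for c in ["red"]:
    m=seg(p,c)&(np.arange(420)[:,None]<260); m[:,:250]=0; m[:,310:]=0
    k=cv2.morphologyEx(m.astype(np.uint8),cv2.MORPH_CLOSE,np.ones((9,9))); m=k>0
    v,u=np.nonzero(m); z=C[m][:,2]
    print(m.sum(),u.min(),u.max(),v.min(),v.max(),np.percentile(z,[2,25,50,75,98]))
    X=C[m&(C[...,2]>np.percentile(z,50)-.002)]
    T=(X-s["tool_pos"])@M*1000
    print("tool frame rect",cv2.minAreaRect(T[:,[0,2]].astype(np.float32)),T.min(0),T.max(0), T.mean(0))
m=(abs(C[...,2]-.029)<.004)&(p["img"].min(-1)>140)&(np.arange(420)[:,None]<245)
X=C[m]; print("block",X[:,2].mean(),cv2.minAreaRect((X[:,:2]*1000).astype(np.float32)))
```

```text
t 4.2 pos [0.5099 0.1881 0.1493] jaw 9.68655869524219 tilt [-0.0078 -0.0025] F [-0.8465 -0.2892 -0.696 ] T [0.0193 0.0005 0.0169] w 0.4975188215718355 q [ 0.3076  0.1057  1.9819 -0.      1.0623  0.1386]
652 273 288 204 248 [0.0664 0.0683 0.0691 0.0697 0.0711]
tool frame rect ((-29.991657257080078, 3.882930278778076), (81.4572525024414, 8.603121757507324), 0.5385795831680298) [ -70.6957 -123.6186   -0.154 ] [10.7223 82.2187  8.5198] [-2.6227 79.8066  4.2778]
block 0.028374512279138068 ((504.8879699707031, 239.59031677246094), (50.238121032714844, 152.71054077148438), 9.619730949401855)
```

View pics/w2.png

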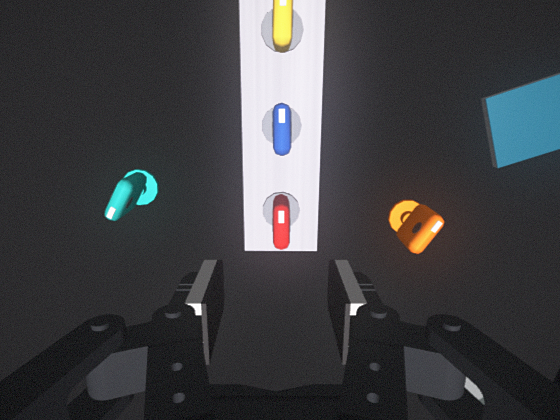

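Call:
jog_arm(turn=[[0,0,0],[0,0,0],[0,0,0]], slide=[[0,0,0],[0,0,0],[0,0,0]], grip=[50,50,50])

```text
time: 4.55
tool_pos: [0.5142, 0.1894, 0.1552]
tcp_rot: [-1.28, 1.084, -1.087]
wrist_force: [0.5, -0.6, 0.6]
width: 0.497
```

```bash
cat >> h.py <<'E'
def headmeas(p,s,col="red"):
    M=R.from_rotvec(s["tcp_rot"]).as_matrix(); C=cloud(p)
    m=seg(p,col)&(np.arange(420)[:,None]<258); m[:,:250]=0; m[:,310:]=0
    k=cv2.morphologyEx(m.astype(np.uint8),cv2.MORPH_CLOSE,np.ones((9,9))); m=(k>0)&(p["depth"]>0)
    z=C[m][:,2]; m&=abs(C[...,2]-np.percentile(z,60))<.004
    T=(C[m]-s["tool_pos"])@M*1000
    r=cv2.minAreaRect(T[:,[0,2]].astype(np.float32)); print("head tool-frame x,z rect",r,"depth",T[:,1].mean())
    return r
E
python3 - <<'E'
from h import *
s=st(); p=eyes.read_camera("wrist"); np.save("w3.npy",p,allow_pickle=True); M=R.from_rotvec(s["tcp_rot"]).as_matrix()
headmeas(p,s)
C=cloud(p)
m=(abs(C[...,2]-.029)<.004)&(p["img"].min(-1)>140)&(np.arange(420)[:,None]<252)
X=C[m]; r=cv2.minAreaRect((X[:,:2]*1000).astype(np.float32)); print("block",r)
T=(X-s["tool_pos"])@M*1000; print("edge tool x max",np.percentile(T[:,0],[99,99.9,100]),"z edges",np.percentile(T[:,2],[0,.1,1,99,99.9,100]))
a=np.deg2rad(9.6); e=r[0]+0*a
E
```

```text
t 4.55 pos [0.5142 0.1894 0.1552] jaw 9.534935867168052 tilt [0.0031 0.001 ] F [ 0.546  -0.5998  0.5998] T [ 0.0367 -0.0111 -0.0638] w 0.49734230865430573 q [ 0.3075  0.1009  1.9751 -0.      1.0623  0.1411]
head tool-frame x,z rect ((-1.5626955032348633, -1.14396333694458), (8.959368705749512, 25.721538543701172), 89.93094635009766) depth 86.21877267824892
block ((505.0880432128906, 238.37319946289062), (50.183109283447266, 159.2953643798828), 9.573752403259277)
edge tool x max [27.7033 29.3172 29.9288] z edges [-26.4645 -26.3075 -25.8965  23.2384  23.6388  23.7768]
```

Call:
jog_arm(turn=[[0,0,0],[0,0,0],[0,0,0],[0,0,0],[0,0,0]], slide=[[0,0,-1],[0,0,0],[0,0,0],[0,0,0],[0,0,0]], grip=[50,50,50,50,50])

```text
time: 5.1
tool_pos: [0.512, 0.1889, 0.1532]
tcp_rot: [-1.283, 1.086, -1.086]
wrist_force: [0.4, -0.3, 0.5]
width: 0.502
```

Run:
```python
from h import *
s=st(); p=eyes.read_camera("wrist"); np.save("w4.npy",p,allow_pickle=True); M=R.from_rotvec(s["tcp_rot"]).as_matrix()
headmeas(p,s)
C=cloud(p)
m=(abs(C[...,2]-.029)<.004)&(p["img"].min(-1)>140)&(np.arange(420)[:,None]<252)
X=C[m]; r=cv2.minAreaRect((X[:,:2]*1000).astype(np.float32)); print("block",r)
T=(X-s["tool_pos"])@M*1000; print("edge tool x max",np.percentile(T[:,0],[99,99.9,100]),"z edges",np.percentile(T[:,2],[0,.1,1,99,99.9,100]))
for (u,v) in [(215,263),(210,270),(335,263),(342,270),(205,300),(350,300)]: print((u,v),(M.T@(C[v,u]-s["tool_pos"]))*1000)
```

```text
t 5.1 pos [0.512  0.1889 0.1532] jaw 9.514471167845166 tilt [-0.0002 -0.0001] F [ 0.4481 -0.3341  0.4582] T [-0.0187  0.0549 -0.0251] w 0.5016111741966697 q [0.3078 0.1009 1.9793 0.     1.0617 0.1417]
head tool-frame x,z rect ((-1.7332687377929688, 1.2681362628936768), (26.20467185974121, 8.821722984313965), 0.3616165220737457) depth 84.19672673718429
block ((505.0711669921875, 238.57135009765625), (50.181617736816406, 158.05645751953125), 9.620464324951172)
edge tool x max [26.8375 28.5972 28.8913] z edges [-23.7573 -23.563  -23.1501  25.9836  26.4084  26.6149]
(215, 263) [-11.4722   9.7353 -21.9239]
(210, 270) [-11.3781   3.676  -22.8366]
(335, 263) [-11.8532   8.8752  23.8206]
(342, 270) [-11.6264   3.1401  25.5165]
(205, 300) [-11.3379 -18.1095 -20.7883]
(350, 300) [-11.4003 -18.2267  24.3847]
```

Call:
jog_arm(turn=[[0,0,0],[0,0,0],[0,0,0],[0,0,0],[0,0,0]], slide=[[-0.8,30,0.3],[0,30,0],[0,20,0],[0,10,0],[0,5,0]], grip=[50,50,50,50,50])

```text
time: 5.65
tool_pos: [0.5116, 0.1895, 0.0572]
tcp_rot: [-1.285, 1.087, -1.085]
wrist_force: [0.1, 0.2, -0.1]
width: 0.504
```

Call:
jog_arm(turn=[[0,0,0],[0,0,0],[0,0,0],[0,0,0]], slide=[[0,0,0],[0,0,0],[0,0,0],[0,0,0]], grip=[40,35,35,35])

```text
time: 6.05
tool_pos: [0.513, 0.19, 0.0594]
tcp_rot: [-1.281, 1.085, -1.087]
wrist_force: [0.2, -0.4, 0.0]
width: 0.345
```

Run:
```python
from h import *
s=st(); p=eyes.read_camera("wrist"); np.save("w5.npy",p,allow_pickle=True); save(p,"w5",(130,150,430,370),2.66)
```

```text
t 6.05 pos [0.513  0.19   0.0594] jaw 9.51348518637389 tilt [0.0019 0.0006] F [ 0.1921 -0.3697  0.0146] T [ 0.0068 -0.0017  0.02  ] w 0.3448770364234802 q [ 0.3091  0.217   2.0443 -0.      0.8782  0.1431]
```

View pics/w5.png

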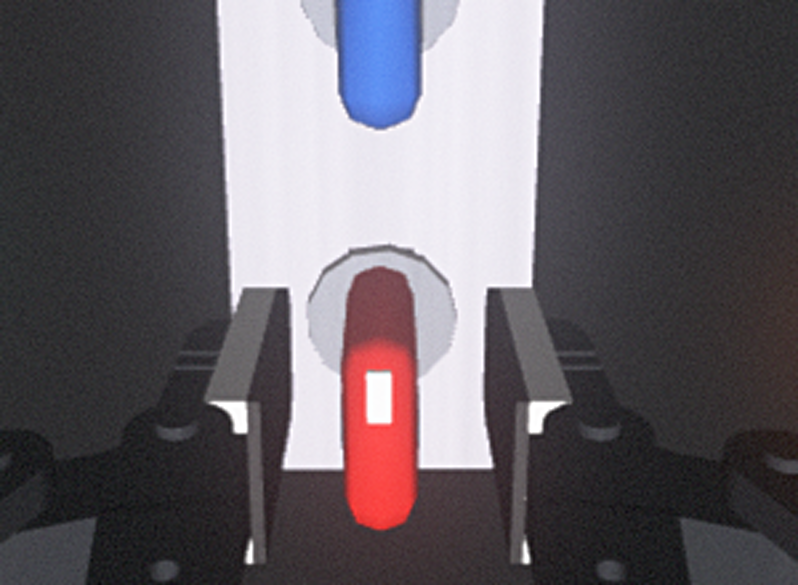

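Call:
jog_arm(turn=[[0,0,0],[0,0,0],[0,0,0],[0,0,0],[0,0,0]], slide=[[0,0,-0.5],[0,0,0],[0,0,0],[0,0,0],[0,0,0]], grip=[30,25,20,15,8], newtons=40)

```text
time: 6.6
tool_pos: [0.5118, 0.1897, 0.0583]
tcp_rot: [-1.283, 1.086, -1.086]
wrist_force: [0.1, -0.2, -0.1]
width: 0.109
```

Call:
jog_arm(turn=[[0,0,0],[0,0,0],[0,0,0],[0,0,0],[0,0,0]], slide=[[0,0,0],[0,0,0],[0,0,0],[0,0,0],[0,0,0]], grip=[4,2,0,0,0], newtons=50)

```text
time: 7.1
tool_pos: [0.5118, 0.1897, 0.0584]
tcp_rot: [-1.283, 1.086, -1.086]
wrist_force: [0.2, -0.6, 0.6]
width: 0.11
```

Run:
```python
from h import *
s=st(); p=eyes.read_camera("wrist"); np.save("w6.npy",p,allow_pickle=True); save(p,"w6",(130,150,430,370),2.66)
```

```text
t 7.1 pos [0.5118 0.1897 0.0584] jaw 9.511992655766484 tilt [0.0002 0.    ] F [ 0.2111 -0.5926  0.5725] T [-0.0402  0.0574  0.028 ] w 0.11014170746694317 q [ 0.3093  0.2173  2.0462 -0.      0.8779  0.1433]
```

View pics/w6.png

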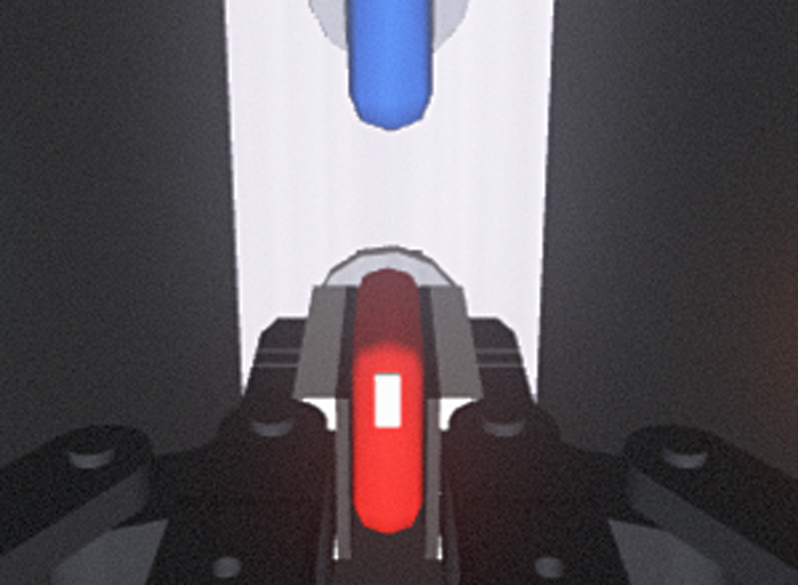

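```bash
cat >> h.py <<'E'
def heldmeas(p,s):
    M=R.from_rotvec(s["tcp_rot"]).as_matrix(); C=cloud(p)
    hsv=cv2.cvtColor(p["img"],cv2.COLOR_RGB2HSV); h,sa,v=[hsv[...,i].astype(int) for i in range(3)]
    m=((h<8)|(h>172))&(sa>90); m[:,:250]=0; m[:,305:]=0; m[:235]=0; m[375:]=0
    k=cv2.morphologyEx(m.astype(np.uint8),cv2.MORPH_CLOSE,np.ones((11,11)))
    n,l,stt,_=cv2.connectedComponentsWithStats(k); i=1+np.argmax(stt[1:,4]); m=(l==i)&(p["depth"]>0)
    print("pix box",stt[i])
    T=(C[m]-s["tool_pos"])@M*1000
    top=np.percentile(T[:,1],20); U=T[abs(T[:,1]-top)<2.5]
    print("top y(depth)",top,"x range",U[:,0].min(),U[:,0].max(),"mid",(U[:,0].min()+U[:,0].max())/2,"z range",U[:,2].min(),U[:,2].max(),"front face x",np.percentile(T[T[:,1]>top+6][:,0],[5,50]))
E
python3 - <<'E'
from h import *
s=bot.read_state(); p=np.load("w6.npy",allow_pickle=True).item(); heldmeas(p,s)
M=R.from_rotvec(s["tcp_rot"]).as_matrix(); C=cloud(p)
for u in (252,253,297,299):
  print(u,[(v,(M.T@(C[v,u]-s["tool_pos"])*1000).round(1)) for v in (262,275,290)])
E
```

```text
pix box [ 250  251   55  124 3698]
top y(depth) -18.62878558872227 x range -9.00408185962021 6.1819348438891755 mid -1.4110735078655177 z range -5.60992745452747 8.220020930381558 front face x [-14.0053  -5.9516]
252 [(262, array([-11.5,  10.7,  -7.9])), (275, array([-11.4,  -0.6,  -7.2])), (290, array([-11.6, -12.1,  -6.5]))]
253 [(262, array([-11.5,  10.7,  -7.5])), (275, array([-11.2,  -0. ,  -6.9])), (290, array([-10.9, -10.7,  -6.3]))]
297 [(262, array([-11.4,  10.8,   9.4])), (275, array([-11.7,  -1.2,   8.8])), (290, array([-11.2, -11.3,   8.2]))]
299 [(262, array([-11.3,  11. ,  10.2])), (275, array([-11.6,  -1. ,   9.5])), (290, array([-11.3, -11.6,   8.9]))]
```

Run:
```python
from h import *
s=bot.read_state(); p=np.load("w6.npy",allow_pickle=True).item()
M=R.from_rotvec(s["tcp_rot"]).as_matrix(); C=cloud(p)
for v in range(250,362,4):
  T=(C[v,272:280]-s["tool_pos"])@M*1000; print(v,np.median(T,0).round(1),p["img"][v,276])
```

```text
250 [-10.   26.6   1.2] [176 163 171]
254 [-14.1  12.4   1.2] [121  73  81]
258 [-14.    8.6   1.2] [119  67  76]
262 [-14.2   4.6   1. ] [124  66  74]
266 [-14.    1.4   1.2] [125  69  71]
270 [-14.2  -2.3   1.2] [126  62  68]
274 [-14.2  -5.5   1.1] [127  63  68]
278 [-13.8  -7.8   1.1] [156  60  62]
282 [-13.2  -9.4   1.1] [219  65  67]
286 [-12.3 -10.6   1.1] [244  75  75]
290 [-11.2 -11.3   1.1] [156 143 140]
294 [-10.3 -12.3   1.1] [252 251 252]
298 [ -8.6 -12.    1.1] [252 251 251]
302 [ -7.3 -12.2   1.1] [252 251 252]
306 [ -5.6 -11.8   1.1] [252 252 252]
310 [ -3.9 -11.5   1.1] [252 187 187]
314 [ -2.5 -11.7   1.1] [252  71  64]
318 [ -1.1 -11.8   1.1] [251  67  59]
322 [  0.4 -11.9   1.1] [251  65  58]
326 [  2.1 -11.6   1.1] [251  67  61]
330 [  3.5 -11.8   1.2] [251  62  56]
334 [  5.1 -11.8   1.1] [251  66  60]
338 [  6.9 -11.5   1.2] [251  61  54]
342 [  8.4 -11.6   1.2] [251  62  58]
346 [ 10.5 -10.8   1.2] [246  55  52]
350 [64.1 59.9  1.2] [141  42  44]
354 [67.  60.3  1.2] [62 48 51]
358 [69.5 60.   1.2] [57 42 43]
```

Call:
jog_arm(turn=[[0,0,0],[0,0,0],[0,0,0],[0,0,0],[0,0,0]], slide=[[0,-5,0],[0,-10,0],[0,-15,0],[0,-30,0],[0,-30,0]], grip=[0,0,0,0,0])

```text
time: 7.65
tool_pos: [0.5114, 0.1895, 0.1499]
tcp_rot: [-1.284, 1.086, -1.086]
wrist_force: [1.4, -0.5, -0.3]
width: 0.108
```

Call:
jog_arm(turn=[[0,0,0],[0,0,0],[0,0,0],[0,0,0],[0,0,0]], slide=[[0,-40,0],[0,-40,0],[0,-20,0],[0,0,0],[0,0,0]], grip=[0,0,0,0,0])

```text
time: 8.15
tool_pos: [0.5118, 0.1896, 0.2492]
tcp_rot: [-1.282, 1.085, -1.087]
wrist_force: [-0.2, -0.6, -1.4]
width: 0.112
```

Run:
```python
from h import *
s=st(); p=eyes.read_camera("wrist"); np.save("w7.npy",p,allow_pickle=True); save(p,"w7")
plan([.5258,-.187,.249],-50.6)
```

```text
t 8.15 pos [0.5118 0.1896 0.2492] jaw 9.507808704978805 tilt [0.0016 0.0005] F [-0.1718 -0.5852 -1.3921] T [-0.0259 -0.0542 -0.0312] w 0.11209534145623812 q [ 0.3093  0.0178  1.8812 -0.      1.2409  0.1433]
slide mm [373.6842  -1.2744 -47.5562] turn [0.001  1.0492 0.0008] t 8.2
```

View pics/w7.png

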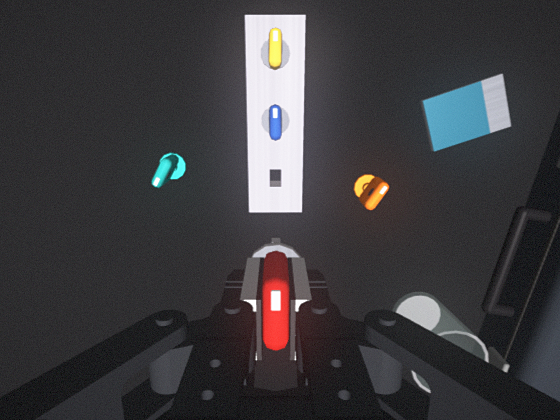

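Call:
jog_arm(turn=[[0,0,0],[0,0,0],[0,0,0],[0,0,0],[0,0,0]], slide=[[30,0,-4],[40,0,-5],[45,0,-6],[45,0,-6],[45,0,-6]], grip=[0,0,0,0,0])

```text
time: 8.7
tool_pos: [0.5173, -0.0184, 0.2458]
tcp_rot: [-1.286, 1.089, -1.083]
wrist_force: [0.8, 0.3, -1.0]
width: 0.109
```

Call:
jog_arm(turn=[[0,0,0],[0,0,0],[0,0,0],[0,0,0],[0,0.14,0]], slide=[[45,0,-6],[45,0,-6],[40,0,-5],[39,0,-4],[0,0,0]], grip=[0,0,0,0,0])

```text
time: 9.2
tool_pos: [0.5248, -0.1912, 0.2456]
tcp_rot: [-1.222, 1.198, -1.193]
wrist_force: [-0.5, 0.3, -0.5]
width: 0.109
```

Call:
jog_arm(turn=[[0,0.14,0],[0,0.14,0],[0,0.14,0],[0,0.14,0],[0,0.14,0]], slide=[[0,0,0],[0,0,0],[0,0,0],[0,0,0],[0,0,0]], grip=[0,0,0,0,0])

```text
time: 9.7
tool_pos: [0.5247, -0.1866, 0.2454]
tcp_rot: [-0.81, 1.694, -1.687]
wrist_force: [-0.5, -0.0, 0.2]
width: 0.102
```

Call:
jog_arm(turn=[[0,0.14,0],[0,0.07,0],[0,0,0],[0,0,0],[0,0,0]], slide=[[0,0,0],[0,0,0],[0,0,0],[0,0,0],[0,0,0]], grip=[0,0,0,0,0])

```text
time: 10.2
tool_pos: [0.5257, -0.187, 0.2473]
tcp_rot: [-0.655, 1.825, -1.823]
wrist_force: [-0.3, 0.3, -0.1]
width: 0.107
```

Run:
```python
from h import *
s=st(); p=eyes.read_camera("wrist"); np.save("w8.npy",p,allow_pickle=True); save(p,"w8")
```

```text
t 10.2 pos [ 0.5257 -0.187   0.2473] jaw -50.578184996802996 tilt [-0.0017  0.0006] F [-0.3292  0.293  -0.0887] T [ 0.0157 -0.0038  0.0333] w 0.10653654888576027 q [-0.3863  0.0448  1.857  -0.0001  1.2416  0.4964]
```

View pics/w8.png

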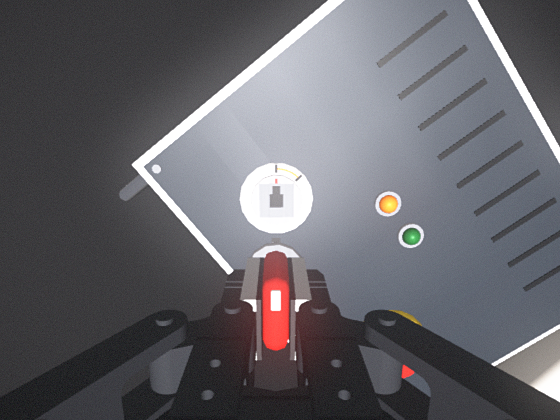

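Run:
```python
from h import *
p=np.load("w8.npy",allow_pickle=True).item()
save(p,"w8c",(230,155,322,240),7)
s=bot.read_state();print(s["time"])
```

```text
10.25
```

View pics/w8c.png

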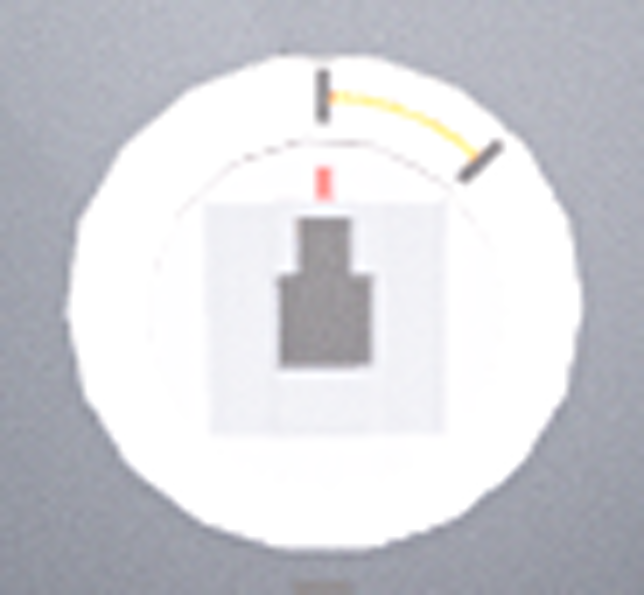

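Run:
```python
from h import *
p=np.load("w7.npy",allow_pickle=True).item(); save(p,"w7c",(240,150,310,220),8)
np.save("s8.npy",bot.read_state(),allow_pickle=True)
```

```text
(no output)
```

View pics/w7c.png

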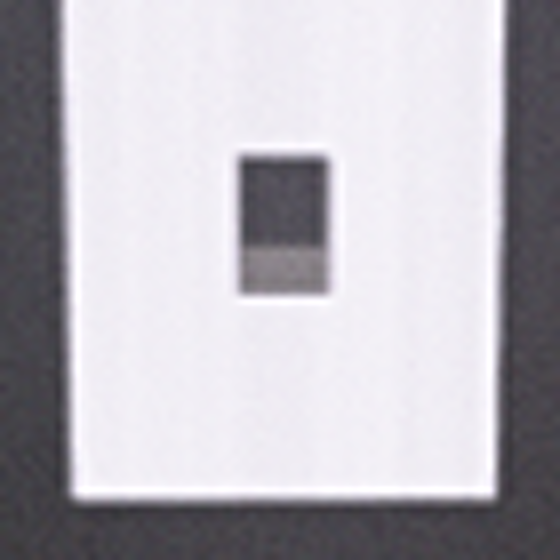

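Run:
```python
from h import *
p7=np.load("w7.npy",allow_pickle=True).item(); p8=np.load("w8.npy",allow_pickle=True).item()
s8=np.load("s8.npy",allow_pickle=True).item(); M8=R.from_rotvec(s8["tcp_rot"]).as_matrix(); t8=s8["tool_pos"]
t7=np.array([.5118,.1896,.2492]); M7=R.from_rotvec([-1.282,1.085,-1.087]).as_matrix()
W=camR(p7); # offset cam in tool
c7=M7.T@(p7["position"]-t7)*1000; c8=M8.T@(p8["position"]-t8)*1000; print("cam in tool",c7,c8)
def T(p,M,t,u,v,z): return (M.T@(px2plane(p,u,v,z)-t)*1000).round(2)
S=8;O=(240,150)
g=lambda a,b:(O[0]+(a+.5)/S-.5,O[1]+(b+.5)/S-.5)
for n,(a,b) in dict(bot=(284,293),top=(284,156),L=(239,225),Rr=(329,225),end=(284,499)).items():
    print(n,T(p7,M7,t7,*g(a,b),.030-.0018))
S=7;O=(230,155)
for n,(a,b) in dict(hb=(324.5,367.5),ht=(324.5,275),L=(277.5,320),Rr=(372,320),slottop=(324,217),sl=(297,245),sr=(351,245),cl=(67,310),cr=(581,310),ct=(324,54),cb=(324,549),tickT=(322,70),tickB=(322,122),red=(324,183)).items():
    print(n,T(p8,M8,t8,*g(a,b),.121-.0018))
u,v=275,214
print("face z meas",[cloud(p8)[int(155+y/7),int(230+x/7)][2] for x,y in [(150,200),(500,400),(230,400),(420,300)]])
```

```text
cam in tool [ -70.7109 -123.6039    0.9812] [ -71.2969 -123.2549    0.0029]
bot [  4.58 221.     0.93]
top [-11.51 221.     0.93]
L [ -3.46 220.99  -4.28]
Rr [ -3.46 221.01   6.13]
end [ 29.56 221.01   0.94]
hb [ -1.37 128.39   0.21]
ht [-10.76 128.38   0.2 ]
L [ -6.21 128.39  -4.41]
Rr [ -6.22 128.38   4.87]
slottop [-16.55 128.38   0.15]
sl [-13.76 128.38  -2.48]
sr [-13.76 128.38   2.78]
cl [ -7.2  128.41 -25.07]
cr [ -7.25 128.36  25.36]
ct [-32.44 128.37   0.13]
cb [ 17.6  128.4    0.17]
tickT [-30.91 128.37  -0.06]
tickB [-25.88 128.37  -0.05]
red [-19.91 128.38   0.14]
face z meas [np.float64(0.11326691274669609), np.float64(0.11535176054100305), np.float64(0.1188052808782753), np.float64(0.11914495441488016)]
```

```bash
cat >> h.py <<'E'
w0=np.load("wrist0.npy",allow_pickle=True).item()
M0=R.from_rotvec([-1.5585,0.2506,-0.2499]).as_matrix()
RC=M0.T@camR(w0); CC=np.array([-69.5,-123.6,0.9]); KW=np.array(w0["intrinsics"])
def cam2tool(u,v,y=None,d=None):
    """pixel -> nominal tool frame mm; y: tool depth plane (mm below TCP, nominal) or depth d(m)"""
    r=RC@np.linalg.inv(KW)@np.array([u,v,1.])
    return CC+r*(d*1000 if d is not None else (y-CC[1])/r[1])
E
python3 - <<'E'
from h import *
S=8;O=(240,150)
g=lambda a,b:(O[0]+(a+.5)/S-.5,O[1]+(b+.5)/S-.5)
print("w7")
for n,(a,b) in dict(bot=(284,293),top=(284,156),L=(239,225),Rr=(329,225),end=(284,499)).items():
    print(n,cam2tool(*g(a,b),y=219.2+1.8))
S=7;O=(230,155)
print("w8")
for n,(a,b) in dict(hb=(324.5,367.5),ht=(324.5,275),L=(277.5,320),Rr=(372,320),slottop=(324,217),cl=(67,310),cr=(581,310),ct=(324,54),cb=(324,549),red=(324,183)).items():
    print(n,cam2tool(*g(a,b),y=126.3+1.8))
p=np.load("w6.npy",allow_pickle=True).item();print("w6")
for u,v in [(276,258),(276,266),(276,322),(253,262),(297,262)]: print(u,v,cam2tool(u,v,d=float(np.median(p["depth"][v-1:v+2,u-1:u+2]))))
for n in ["w1","w5","w6","w7","w8"]:
    p=np.load(n+".npy",allow_pickle=True).item(); print(n,p["position"],p["rotation"])
E
```

```text
w7
bot [  6.26   221.       1.7279]
top [ -9.837  221.       1.7275]
L [ -1.783  221.      -3.4799]
Rr [ -1.779  221.       6.9358]
end [ 31.2562 221.       1.7284]
w8
hb [  0.5889 128.1      2.1037]
ht [ -8.7997 128.1      2.0976]
L [ -4.2584 128.1     -2.5173]
Rr [ -4.253  128.1      6.7681]
slottop [-14.5919 128.1      2.0452]
cl [ -5.2837 128.1    -23.1666]
cr [ -5.2549 128.1     27.2838]
ct [-30.4922 128.1      2.0356]
cb [ 19.5701 128.1      2.0658]
red [-17.9541 128.1      2.0432]
w6
276 258 [-12.9032   8.1693   1.5701]
276 266 [-12.8524   1.077    1.5362]
276 322 [  1.8776 -11.6366   1.4859]
253 262 [-10.1856  10.6503  -7.2652]
297 262 [-10.644    9.5693   9.5961]
w1 [0.5016 0.2548 0.3361] [2.8568 0.1744 0.0231]
w5 [0.5021 0.2598 0.183 ] [2.8533 0.2372 0.0368]
w6 [0.5011 0.2596 0.182 ] [2.8529 0.2376 0.0342]
w7 [0.5009 0.2595 0.3728] [2.8533 0.2373 0.0363]
w8 [ 0.5811 -0.1418  0.3708] [ 2.6076 -1.2312 -0.1764]
```

Call:
jog_arm(turn=[[0,0,0],[0,0,0],[0,0,0],[0,0,0],[0,0,0]], slide=[[-5.2,20,0.5],[0,25,0],[0,15,0],[0,0,0],[0,0,0]], grip=[0,0,0,0,0])

```text
time: 10.75
tool_pos: [0.5305, -0.1843, 0.1883]
tcp_rot: [-0.653, 1.824, -1.824]
wrist_force: [-0.0, 0.3, -0.5]
width: 0.111
```

Call:
jog_arm(turn=[[0,0,0],[0,0,0],[0,0,0]], slide=[[0,0,0],[0,0,0],[0,0,0]], grip=[0,0,0])

```text
time: 11.05
tool_pos: [0.5311, -0.1845, 0.1894]
tcp_rot: [-0.651, 1.822, -1.825]
wrist_force: [-0.6, -0.5, -0.4]
width: 0.108
```

Run:
```python
from h import *
s=st(); p=eyes.read_camera("wrist"); np.save("w9.npy",p,allow_pickle=True); save(p,"w9",(220,170,330,260),7)
```

```text
t 11.05 pos [ 0.5311 -0.1845  0.1894] jaw -50.64978692556147 tilt [ 0.0018 -0.0007] F [-0.5676 -0.531  -0.389 ] T [ 0.0419 -0.006  -0.0076] w 0.10810651874864678 q [-0.3787  0.0956  1.913  -0.      1.131   0.5053]
```

View pics/w9.png

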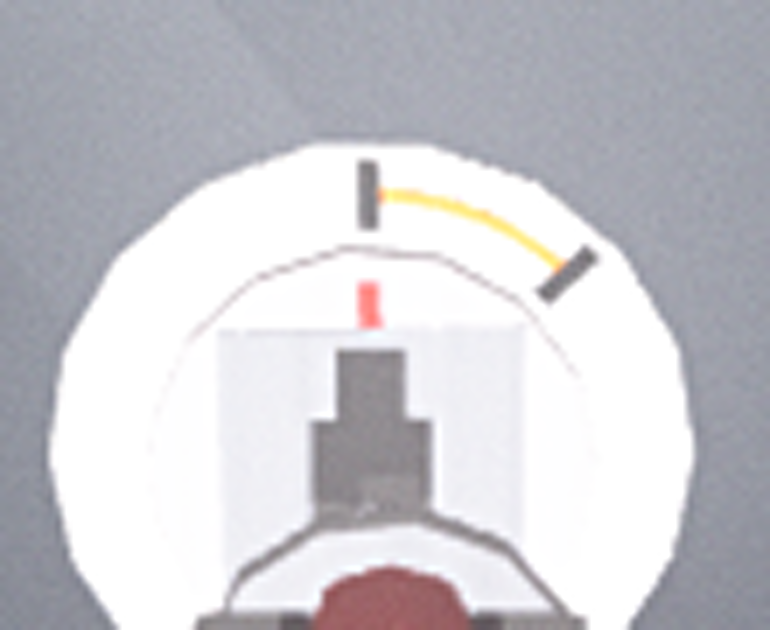

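Run:
```python
from h import *
S=7;O=(220,170)
g=lambda a,b:(O[0]+(a+.5)/S-.5,O[1]+(b+.5)/S-.5)
for n,(a,b) in dict(ht=(372,420),L=(312,450),Rr=(432,450),slottop=(370,350),sL=(336,385),sR=(405,385),red=(370,300),tick=(368,195)).items():
    print(n,cam2tool(*g(a,b),y=68.0+1.8))
```

```text
ht [-3.0243 69.8     0.096 ]
L [-0.5742 69.8    -4.5555]
Rr [-0.566  69.8     4.7399]
slottop [-8.6881 69.8    -0.0476]
sL [-5.8693 69.8    -2.6677]
sR [-5.865  69.8     2.6389]
red [-12.6807  69.8     -0.04  ]
tick [-20.925   69.8     -0.1749]
```

Call:
jog_arm(turn=[[0,0,0],[0,0,0],[0,0,0],[0,0,0],[0,0,0]], slide=[[0.5,0,-1.2],[0,0,0],[0,0,0],[0,0,0],[0,0,0]], grip=[0,0,0,0,0])

```text
time: 11.6
tool_pos: [0.5293, -0.1836, 0.1882]
tcp_rot: [-0.652, 1.824, -1.824]
wrist_force: [-0.3, 0.3, -1.0]
width: 0.104
```

Call:
jog_arm(turn=[[0,0,0],[0,0,0],[0,0,0],[0,0,0],[0,0,0]], slide=[[0,0,0],[0,0,0],[0,0,0],[0,0,0],[0,0,0]], grip=[0,0,0,0,0])

```text
time: 12.1
tool_pos: [0.5294, -0.1836, 0.1882]
tcp_rot: [-0.652, 1.824, -1.824]
wrist_force: [0.2, 0.0, 0.2]
width: 0.103
```

Run:
```python
from h import *
s=st(); p=eyes.read_camera("wrist"); np.save("w10.npy",p,allow_pickle=True); save(p,"w10",(220,170,330,260),7)
```

```text
t 12.1 pos [ 0.5294 -0.1836  0.1882] jaw -50.64946950658472 tilt [-0.0001  0.    ] F [0.2257 0.01   0.1544] T [-0.0127 -0.0001  0.0009] w 0.10313592732367795 q [-0.3783  0.0942  1.9169 -0.      1.1306  0.5057]
```

View pics/w10.png

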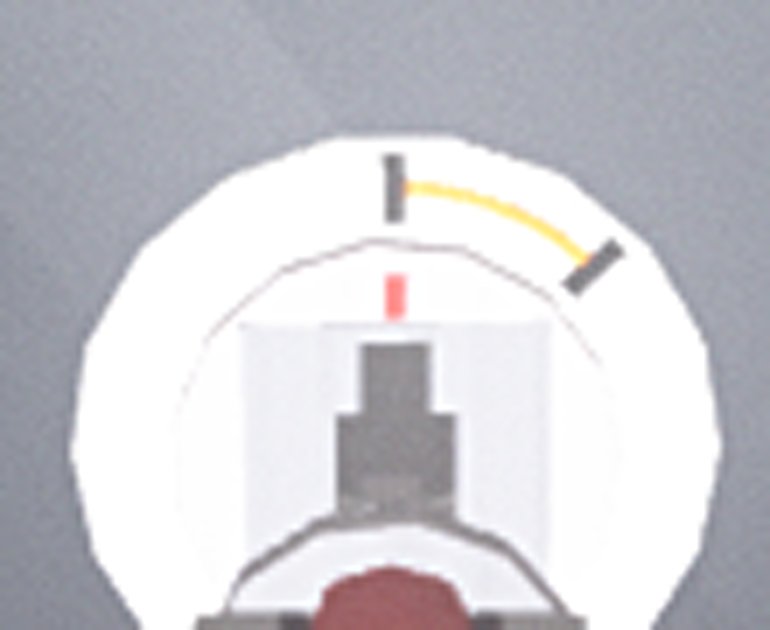

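Run:
```python
from h import *
S=7;O=(220,170)
g=lambda a,b:(O[0]+(a+.5)/S-.5,O[1]+(b+.5)/S-.5)
for n,(a,b) in dict(ht=(396,413),L=(336,450),Rr=(457,450),slottop=(395,342),sL=(360,385),sR=(430,385),red=(395,297),tick=(394,188),head=(392,575),colL=(225,605),colR=(572,605)).items():
    print(n,cam2tool(*g(a,b),y=67.2+1.8) if b<560 else cam2tool(*g(a,b),y=10 if n=="head" else 25))
p=np.load("w10.npy",allow_pickle=True).item(); s=bot.read_state()
M=R.from_rotvec(s["tcp_rot"]).as_matrix(); print("RC diff deg",np.rad2deg(R.from_matrix(RC.T@(M.T@camR(p))).as_rotvec()),M.T@(p["position"]-s["tool_pos"])*1000)
for v in (254,258,262,266): 
    d=float(np.median(p["depth"][v,272:280])); print(v,cam2tool(276,v,d=d))
for n in ["w6","w10"]:
    q=np.load(n+".npy",allow_pickle=True).item(); m=seg(q,"red")&(q["img"][...,0]>200); m[:280]=0; m[:,250]=0; v,u=np.nonzero(m); ok=(u>260)&(u<292)&(v<350); print(n,u[ok].mean(),v[ok].mean(),v[ok].min(),v[ok].max())
```

```text
ht [-3.8657 69.      1.9442]
L [-0.8577 69.     -2.6818]
Rr [-0.8495 69.      6.6529]
slottop [-9.5773 69.      1.8633]
sL [-6.131  69.     -0.8149]
sR [-6.1267 69.      4.5467]
red [-13.1516  69.       1.8608]
tick [-21.6656  69.       1.7798]
head [-14.6953  10.       1.4148]
colL [-6.6009 25.     -8.6384]
colR [-6.5781 25.     12.377 ]
RC diff deg [ 0.0495 -0.1918 -0.0565] [ -71.378  -123.5921    0.1096]
254 [-12.5545  12.8908   1.5929]
258 [-12.7852   8.4441   1.5715]
262 [-12.979    4.306    1.5516]
266 [-12.6387   1.5473   1.5386]
w6 275.4715142428786 317.380059970015 281 349
w10 275.4946164199192 316.04979811574697 280 349
```

Call:
jog_arm(turn=[[0,0,0],[0,0,0],[0,0,0],[0,0,0],[0,0,0]], slide=[[-0.3,5,0.35],[0,5,0],[0,4,0],[0,0,0],[0,0,0]], grip=[0,0,0,0,0])

```text
time: 12.65
tool_pos: [0.5296, -0.1836, 0.1739]
tcp_rot: [-0.653, 1.825, -1.824]
wrist_force: [0.9, 0.6, 0.5]
width: 0.106
```

Call:
jog_arm(turn=[[0,0,0],[0,0,0],[0,0,0],[0,0,0],[0,0,0]], slide=[[0,0,0],[0,1,0],[0,1,0],[0,1,0],[0,1,0]], grip=[0,0,0,0,0])

```text
time: 13.15
tool_pos: [0.5298, -0.1837, 0.1702]
tcp_rot: [-0.652, 1.824, -1.824]
wrist_force: [-0.1, 0.1, -1.2]
width: 0.106
```

Call:
jog_arm(turn=[[0,0,0],[0,0,0],[0,0,0],[0,0,0],[0,0,0]], slide=[[0,1,0],[0,1,0],[0,1,0],[0,0,0],[0,0,0]], grip=[0,0,0,0,0])

```text
time: 13.65
tool_pos: [0.5298, -0.1837, 0.1673]
tcp_rot: [-0.652, 1.824, -1.824]
wrist_force: [-0.5, -0.2, -0.9]
width: 0.107
```

Run:
```python
from h import *
s=st(); p=eyes.read_camera("wrist"); np.save("w11.npy",p,allow_pickle=True); save(p,"w11",(220,170,330,260),7)
```

```text
t 13.65 pos [ 0.5298 -0.1837  0.1673] jaw -50.648295387439546 tilt [-0.0001  0.    ] F [-0.5456 -0.2456 -0.8632] T [-0.0373  0.039  -0.0421] w 0.10695851560791969 q [-0.3782  0.1145  1.9358 -0.      1.0913  0.5058]
```

View pics/w11.png

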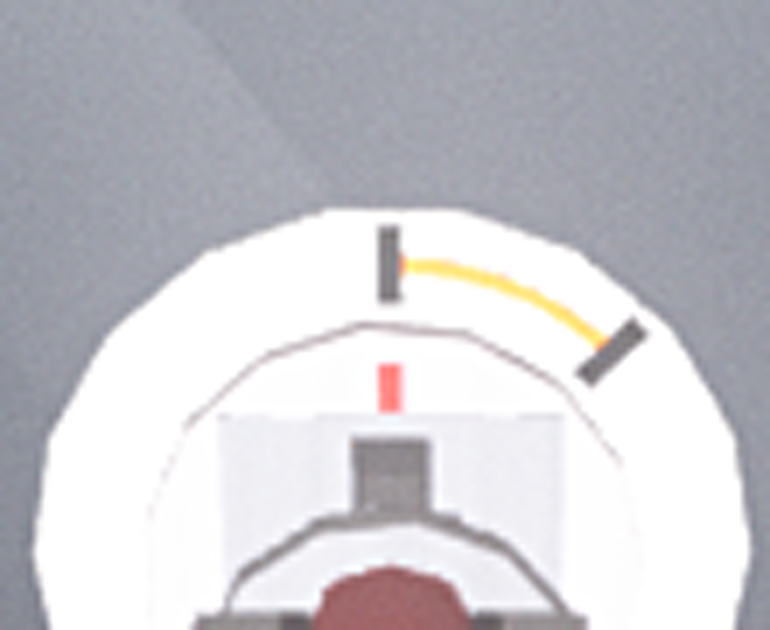

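Run:
```python
from h import *
S=7;O=(220,170)
g=lambda a,b:(O[0]+(a+.5)/S-.5,O[1]+(b+.5)/S-.5)
for n,(a,b) in dict(slottop=(391.5,437),sL=(352,470),sR=(431,470),red=(389.5,388),tick=(389,265)).items():
    print(n,cam2tool(*g(a,b),y=46.3+1.8))
```

```text
slottop [-9.249  48.1     1.5233]
sL [-6.8449 48.1    -1.1984]
sR [-6.8399 48.1     4.2468]
red [-12.7903  48.1      1.3855]
tick [-21.5134  48.1      1.3506]
```

Call:
jog_arm(turn=[[0,0,0],[0,0,0],[0,0,0],[0,0,0],[0,0,0]], slide=[[0,1,0],[0,1,0],[0,1,0],[0,1,0],[0,0,0]], grip=[0,0,0,0,0])

```text
time: 14.2
tool_pos: [0.5297, -0.1837, 0.1631]
tcp_rot: [-0.653, 1.824, -1.824]
wrist_force: [-0.5, 0.3, -0.1]
width: 0.109
```

Call:
jog_arm(turn=[[0,0,0],[0,0,0],[0,0,0],[0,0,0]], slide=[[0,1,0],[0,1,0],[0,1,0],[0,0,0]], grip=[0,0,0,0])

```text
time: 14.6
tool_pos: [0.5297, -0.1837, 0.1601]
tcp_rot: [-0.653, 1.824, -1.824]
wrist_force: [-0.1, 0.4, -0.1]
width: 0.109
```

Call:
jog_arm(turn=[[0,0,0],[0,0,0],[0,0,0],[0,0,0],[0,0,0]], slide=[[0,1,0],[0,1,0],[0,1,0],[0,1,0],[0,0,0]], grip=[0,0,0,0,0])

```text
time: 15.1
tool_pos: [0.5297, -0.1837, 0.1561]
tcp_rot: [-0.652, 1.824, -1.824]
wrist_force: [-0.3, 0.0, -0.6]
width: 0.109
```

Call:
jog_arm(turn=[[0,0,0],[0,0,0],[0,0,0],[0,0,0],[0,0,0]], slide=[[0,1,0],[0,1,0],[0,1,0],[0,1,0],[0,0,0]], grip=[0,0,0,0,0])

```text
time: 15.6
tool_pos: [0.5296, -0.1836, 0.152]
tcp_rot: [-0.653, 1.824, -1.824]
wrist_force: [0.5, 0.4, -0.5]
width: 0.108
```

Call:
jog_arm(turn=[[0,0,0],[0,0,0],[0,0,0],[0,0,0],[0,0,0]], slide=[[0,1,0],[0,0.5,0],[0,0.5,0],[0,0,0],[0,0,0]], grip=[0,0,0,0,0])

```text
time: 16.1
tool_pos: [0.5298, -0.1837, 0.1503]
tcp_rot: [-0.652, 1.824, -1.824]
wrist_force: [-0.1, -0.2, -1.4]
width: 0.104
```

Call:
jog_arm(turn=[[0,0,0],[0,0,0],[0,0,0],[0,0,0],[0,0,0]], slide=[[0,0.5,0],[0,0,0],[0,0.3,0],[0,0,0],[0,0,0]], grip=[0,0,0,0,0])

```text
time: 16.6
tool_pos: [0.5298, -0.1837, 0.1495]
tcp_rot: [-0.652, 1.824, -1.824]
wrist_force: [0.1, 0.2, -0.7]
width: 0.108
```

Call:
jog_arm(turn=[[0,0,0],[0,0,0]], slide=[[0,0.3,0],[0,0,0]], grip=[0,0])

```text
time: 16.8
tool_pos: [0.5298, -0.1837, 0.1494]
tcp_rot: [-0.652, 1.824, -1.824]
wrist_force: [-0.1, -0.2, -0.1]
width: 0.107
```

Call:
jog_arm(turn=[[0,0,0],[0,0,0]], slide=[[0,0.4,0],[0,0,0]], grip=[0,0])

```text
time: 17.0
tool_pos: [0.5299, -0.1837, 0.1493]
tcp_rot: [-0.652, 1.824, -1.824]
wrist_force: [-0.7, 0.3, 4.2]
width: 0.108
```

Call:
jog_arm(turn=[[0,0,0],[0,0,0]], slide=[[0,0.3,0],[0,0,0]], grip=[0,0])

```text
time: 17.2
tool_pos: [0.5299, -0.1838, 0.1493]
tcp_rot: [-0.652, 1.824, -1.824]
wrist_force: [-1.2, 1.5, 6.0]
width: 0.107
```

Call:
jog_arm(turn=[[0,0.05,0],[0,0.05,0],[0,0.05,0],[0,0.05,0],[0,0,0]], slide=[[0,0,0],[0,0,0],[0,0,0],[0,0,0],[0,0,0]], grip=[0,0,0,0,0])

```text
time: 17.7
tool_pos: [0.53, -0.1831, 0.1493]
tcp_rot: [-0.482, 1.951, -1.949]
wrist_force: [-2.2, 3.5, 6.1]
width: 0.103
```

Run:
```python
from h import *
s=st()
```

```text
t 17.7 pos [ 0.53   -0.1831  0.1493] jaw -62.179163325916804 tilt [0.0003 0.0011] F [-2.1848  3.4811  6.0879] T [ 0.5039  0.3448 -0.037 ] w 0.10335152047517236 q [-0.3777  0.1326  1.9517  0.0013  1.0574  0.7068]
```

Call:
jog_arm(turn=[[0,0.06,0],[0,0.06,0],[0,0.06,0],[0,0.06,0],[0,0,0]], slide=[[0,0,-0.3],[0,0,0],[0,0,0],[0,0,0],[0,0,0]], grip=[0,0,0,0,0])

```text
time: 18.2
tool_pos: [0.5301, -0.1827, 0.1493]
tcp_rot: [-0.257, 2.092, -2.089]
wrist_force: [-1.1, 3.4, 5.6]
width: 0.112
```

Run:
```python
from h import *
s=st();M=R.from_rotvec(s["tcp_rot"]).as_matrix();print("F tool",M.T@s["wrist_force"])
```

```text
t 18.2 pos [ 0.5301 -0.1827  0.1493] jaw -75.94217573716953 tilt [0.0009 0.0012] F [-1.1054  3.3675  5.5658] T [0.6031 0.2615 0.0934] w 0.1122178691986286 q [-0.3772  0.1322  1.9521  0.0017  1.0569  0.9474]
F tool [ 0.2476 -5.5627 -3.5406]
```

Call:
jog_arm(turn=[[0,0.06,0],[0,0.06,0],[0,0.06,0],[0,0.06,0],[0,0,0]], slide=[[0,0,-0.3],[0,0,0],[0,0,0],[0,0,0],[0,0,0]], grip=[0,0,0,0,0])

```text
time: 18.7
tool_pos: [0.5304, -0.1825, 0.1493]
tcp_rot: [-0.005, 2.218, -2.216]
wrist_force: [-1.0, 3.4, 4.5]
width: 0.108
```

```bash
cat > f.py <<'E'
from h import *
s=st();M=R.from_rotvec(s["tcp_rot"]).as_matrix();print("F tool",M.T@s["wrist_force"])
h=np.rad2deg(np.arctan2(M[1,2],M[0,2])); print("turned rad",np.deg2rad(-50.65-h), "axis pt", s["tool_pos"]+M@[.0003,0,0])
E
python3 f.py
```

```text
t 18.7 pos [ 0.5304 -0.1825  0.1493] jaw -89.64613346487205 tilt [0.0018 0.0009] F [-0.9676  3.4089  4.4941] T [ 0.6444 -0.0188  0.0099] w 0.10775681554855271 q [-0.3767  0.132   1.9522  0.0017  1.056   1.187 ]
F tool [ 0.9384 -4.4927 -3.4189]
turned rad 0.6806109245091618 axis pt [ 0.5301 -0.1825  0.1493]
```

Call:
jog_arm(turn=[[0,0.05,0],[0,0.05,0],[0,0,0]], slide=[[0,0,-0.2],[0,0,0],[0,0,0]], grip=[0,0,0])

```text
time: 19.0
tool_pos: [0.5305, -0.1825, 0.1493]
tcp_rot: [-0.103, -2.176, 2.174]
wrist_force: [-0.1, 3.2, 5.4]
width: 0.11
```

```bash
python3 f.py
```

```text
t 19.0 pos [ 0.5305 -0.1825  0.1493] jaw -95.3216543812604 tilt [0.002  0.0006] F [-0.1443  3.2168  5.416 ] T [ 0.5481 -0.0481  0.0524] w 0.11041494119073612 q [-0.3765  0.132   1.9523  0.0015  1.0557  1.2865]
F tool [ 0.4313 -5.4142 -3.194 ]
turned rad 0.7796674512659444 axis pt [ 0.5302 -0.1824  0.1493]
```

```bash
cat >> f.py <<'E'
print("jt",s["joint_torque"])
E
echo
```

Call:
jog_arm(turn=[[0,0.04,0],[0,0,0]], slide=[[0,0,0],[0,0,0]], grip=[0,0])

```text
time: 19.2
tool_pos: [0.5306, -0.1825, 0.1493]
tcp_rot: [-0.145, -2.155, 2.153]
wrist_force: [0.4, 3.7, 5.3]
width: 0.106
```

```bash
python3 f.py
```

```text
t 19.2 pos [ 0.5306 -0.1825  0.1493] jaw -97.59566045699283 tilt [0.0022 0.0006] F [0.3519 3.6771 5.2853] T [ 0.6369 -0.0752 -0.0216] w 0.10605839998782518 q [-0.3765  0.132   1.9522  0.0016  1.0556  1.3261]
F tool [ 0.1261 -5.2822 -3.6962]
turned rad 0.8193563444978308 axis pt [ 0.5303 -0.1825  0.1493]
jt [ -1.8863 -38.0873 -31.4357  -1.0156  -0.3247   0.2352]
```

Call:
jog_arm(turn=[[0,0.03,0],[0,0,0]], slide=[[0,0,0],[0,0,0]], grip=[0,0])

```text
time: 19.4
tool_pos: [0.5306, -0.1825, 0.1493]
tcp_rot: [-0.176, -2.139, 2.137]
wrist_force: [0.5, 3.6, 5.6]
width: 0.106
```

```bash
python3 f.py
```

```text
t 19.4 pos [ 0.5306 -0.1825  0.1493] jaw -99.30069622927137 tilt [0.0022 0.0006] F [0.4677 3.6283 5.5925] T [ 0.5819 -0.0805  0.018 ] w 0.1062487537214544 q [-0.3765  0.1321  1.9522  0.0016  1.0555  1.3559]
F tool [ 0.1132 -5.5892 -3.6616]
turned rad 0.8491148325883755 axis pt [ 0.5303 -0.1824  0.1493]
jt [ -1.9237 -38.1175 -31.4207  -1.0281  -0.2951   0.1906]
```

Call:
jog_arm(turn=[[0,0.02,0],[0,0,0]], slide=[[0,0,0],[0,0,0]], grip=[0,0])

```text
time: 19.6
tool_pos: [0.5306, -0.1825, 0.1493]
tcp_rot: [-0.197, -2.128, 2.126]
wrist_force: [1.0, 3.1, 5.9]
width: 0.106
```

```bash
python3 f.py
```

```text
t 19.6 pos [ 0.5306 -0.1825  0.1493] jaw -100.43448527421863 tilt [0.0023 0.0006] F [1.0205 3.0674 5.879 ] T [ 0.566  -0.0097  0.0181] w 0.10648045102121759 q [-0.3765  0.132   1.9522  0.0016  1.0555  1.3756]
F tool [-0.4604 -5.875  -3.2073]
turned rad 0.8689031844457472 axis pt [ 0.5303 -0.1825  0.1493]
jt [ -1.9532 -38.1432 -31.4052  -1.0286  -0.269    0.1537]
```

Call:
jog_arm(turn=[[0,0.01,0],[0,0,0]], slide=[[0,0,0],[0,0,0]], grip=[0,0])

```text
time: 19.8
tool_pos: [0.5306, -0.1825, 0.1493]
tcp_rot: [-0.207, -2.123, 2.121]
wrist_force: [0.5, 3.3, 4.5]
width: 0.11
```

```bash
python3 f.py
```

```text
t 19.8 pos [ 0.5306 -0.1825  0.1493] jaw -100.99504114466787 tilt [0.0023 0.0006] F [0.4858 3.2518 4.5227] T [ 0.6555 -0.1075  0.0541] w 0.10986816354214617 q [-0.3765  0.1321  1.9522  0.0016  1.0554  1.3854]
F tool [ 0.1335 -4.5197 -3.2894]
turned rad 0.8786867300264691 axis pt [ 0.5303 -0.1825  0.1493]
jt [ -1.975  -38.1618 -31.395   -1.0251  -0.2532   0.1142]
```

Run:
```python
from h import *
p=eyes.read_camera("wrist"); np.save("w12.npy",p,allow_pickle=True); save(p,"w12",(200,170,350,370),3)
print(bot.read_state()["torque"],bot.read_state()["joint_torque"][5])
p=eyes.read_camera("scene"); np.save("s12.npy",p,allow_pickle=True); save(p,"s12",(130,80,290,210),5)
print(bot.read_state()["torque"],bot.read_state()["joint_torque"][5])
```

```text
[ 0.6168 -0.1551  0.0456] 0.070565405767411
[ 0.6125 -0.1317  0.1149] 0.05886886501684785
```

View pics/w12.png

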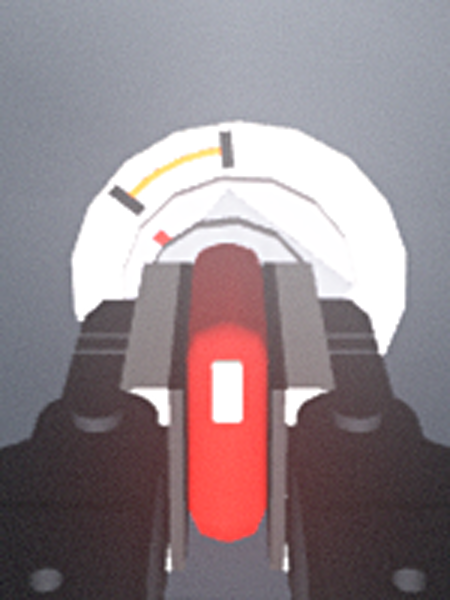

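View pics/s12.png

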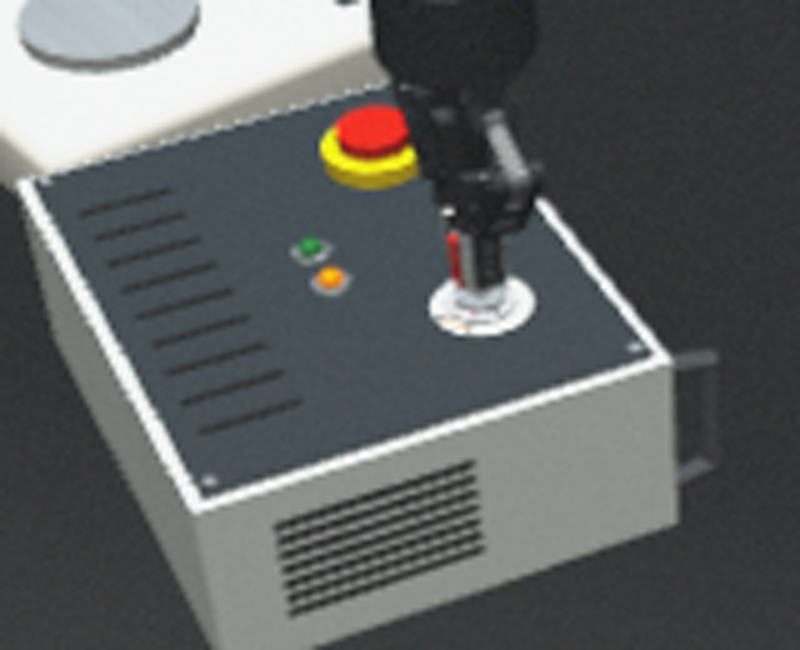

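Call:
jog_arm(turn=[[0,0.01,0],[0,0,0],[0,0,0]], slide=[[0,0,-0.1],[0,0,0],[0,0,0]], grip=[0,0,0])

```text
time: 20.2
tool_pos: [0.5306, -0.1825, 0.1493]
tcp_rot: [-0.216, -2.117, 2.116]
wrist_force: [0.9, 2.5, 5.1]
width: 0.109
```

```bash
python3 f.py
```

```text
t 20.2 pos [ 0.5306 -0.1825  0.1493] jaw -101.55558051140731 tilt [0.0022 0.0005] F [0.8856 2.509  5.1362] T [ 0.586  -0.0939  0.109 ] w 0.10911077105558124 q [-0.3763  0.1321  1.9522  0.0014  1.0554  1.3954]
F tool [-0.3758 -5.1331 -2.6401]
turned rad 0.8884699875631165 axis pt [ 0.5303 -0.1824  0.1493]
jt [ -1.8688 -38.1472 -31.3365  -0.9737  -0.2215   0.061 ]
```

Call:
jog_arm(turn=[[0,0.01,0],[0,0,0],[0,0,0]], slide=[[0,0,0],[0,0,0],[0,0,0]], grip=[0,0,0])

```text
time: 20.5
tool_pos: [0.5307, -0.1825, 0.1493]
tcp_rot: [-0.227, -2.111, 2.11]
wrist_force: [0.2, 3.4, 5.2]
width: 0.105
```

```bash
python3 f.py
```

```text
t 20.5 pos [ 0.5307 -0.1825  0.1493] jaw -102.13260081170678 tilt [0.0023 0.0005] F [0.1874 3.412  5.2416] T [ 0.6121 -0.1704  0.0517] w 0.10484265738500223 q [-0.3764  0.1321  1.9522  0.0015  1.0554  1.4054]
F tool [ 0.5226 -5.2394 -3.3802]
turned rad 0.8985408916541886 axis pt [ 0.5304 -0.1824  0.1493]
jt [ -1.8823 -38.154  -31.3309  -0.9807  -0.2124   0.0611]
```

Call:
jog_arm(turn=[[0,0.01,0],[0,0,0]], slide=[[0,0,0],[0,0,0]], grip=[0,0])

```text
time: 20.7
tool_pos: [0.5307, -0.1825, 0.1493]
tcp_rot: [-0.237, -2.106, 2.104]
wrist_force: [0.4, 2.5, 6.4]
width: 0.109
```

```bash
python3 f.py
```

```text
t 20.7 pos [ 0.5307 -0.1825  0.1493] jaw -102.7143137943579 tilt [0.0024 0.0004] F [0.4447 2.5387 6.3571] T [ 0.6251 -0.1061  0.0449] w 0.1086758844452411 q [-0.3764  0.132   1.9522  0.0015  1.0553  1.4156]
F tool [ 0.1109 -6.355  -2.5803]
turned rad 0.9086936985030474 axis pt [ 0.5304 -0.1824  0.1493]
jt [ -1.8942 -38.1629 -31.3255  -0.985   -0.2034   0.1146]
```

Call:
jog_arm(turn=[[0,0.01,0],[0,0,0]], slide=[[0,0,0],[0,0,0]], grip=[0,0])

```text
time: 20.9
tool_pos: [0.5307, -0.1825, 0.1493]
tcp_rot: [-0.247, -2.1, 2.099]
wrist_force: [0.9, 3.0, 5.7]
width: 0.11
```

```bash
python3 f.py
```

```text
t 20.9 pos [ 0.5307 -0.1825  0.1493] jaw -103.28742094935589 tilt [0.0024 0.0004] F [0.8963 2.9984 5.6601] T [ 0.6115 -0.1624  0.067 ] w 0.10990587802486246 q [-0.3763  0.132   1.9522  0.0015  1.0553  1.4256]
F tool [-0.1957 -5.6567 -3.1296]
turned rad 0.9186963053244998 axis pt [ 0.5304 -0.1824  0.1493]
jt [ -1.9084 -38.1741 -31.319   -0.9897  -0.1929   0.118 ]
```

Call:
jog_arm(turn=[[0,0.015,0],[0,0,0]], slide=[[0,0,0],[0,0,0]], grip=[0,0])

```text
time: 21.1
tool_pos: [0.5307, -0.1825, 0.1493]
tcp_rot: [-0.262, -2.092, 2.09]
wrist_force: [0.6, 3.6, 4.1]
width: 0.108
```

```bash
python3 f.py
```

```text
t 21.1 pos [ 0.5307 -0.1825  0.1493] jaw -104.16015435473183 tilt [0.0024 0.0005] F [0.64   3.6394 4.0666] T [ 0.6008 -0.176   0.0648] w 0.10783422535196005 q [-0.3763  0.1321  1.9522  0.0015  1.0553  1.4409]
F tool [ 0.2609 -4.0634 -3.6895]
turned rad 0.9339283767404523 axis pt [ 0.5304 -0.1824  0.1493]
jt [ -2.0439 -38.0681 -31.1752  -1.0684  -0.1578   0.1377]
```

Call:
jog_arm(turn=[[0,0.015,0],[0,0,0]], slide=[[0,0,0],[0,0,0]], grip=[0,0])

```text
time: 21.3
tool_pos: [0.5307, -0.1825, 0.1493]
tcp_rot: [-0.277, -2.083, 2.082]
wrist_force: [1.1, 3.2, 4.7]
width: 0.107
```

```bash
python3 f.py
python3 - <<'E'
from h import *
p=eyes.read_camera("wrist"); np.save("w13.npy",p,allow_pickle=True); save(p,"w13",(200,170,350,370),3)
E
```

```text
t 21.3 pos [ 0.5307 -0.1825  0.1493] jaw -105.02154326872729 tilt [0.0024 0.0005] F [1.1234 3.1627 4.7069] T [ 0.6797 -0.0798  0.0652] w 0.10658660084313268 q [-0.3764  0.1321  1.9522  0.0015  1.0553  1.4559]
F tool [-0.2758 -4.7028 -3.3509]
turned rad 0.9489624494298512 axis pt [ 0.5304 -0.1824  0.1493]
jt [ -2.0401 -38.0829 -31.1668  -1.0722  -0.1435   0.1387]
```

View pics/w13.png

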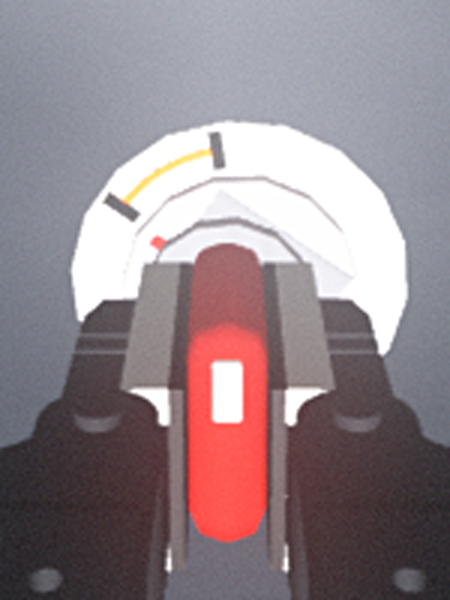

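Call:
jog_arm(turn=[[0,0.01,0],[0,0,0]], slide=[[0,0,0],[0,0,0]], grip=[0,0])

```text
time: 21.55
tool_pos: [0.5307, -0.1825, 0.1493]
tcp_rot: [-0.287, -2.078, 2.076]
wrist_force: [1.8, 2.8, 4.2]
width: 0.107
```

```bash
python3 f.py
```

```text
t 21.55 pos [ 0.5307 -0.1825  0.1493] jaw -105.58780814101405 tilt [0.0025 0.0004] F [1.7639 2.8192 4.1775] T [ 0.6301 -0.1901  0.0735] w 0.10747135222956579 q [-0.3763  0.1321  1.9522  0.0015  1.0552  1.4658]
F tool [-0.951  -4.1718 -3.194 ]
turned rad 0.9588456358896404 axis pt [ 0.5304 -0.1824  0.1493]
jt [ -2.0366 -38.1063 -31.1536  -1.0751  -0.1199   0.1074]
```

Call:
jog_arm(turn=[[0,0.01,0],[0,0,0]], slide=[[0,0,0],[0,0,0]], grip=[0,0])

```text
time: 21.75
tool_pos: [0.5308, -0.1825, 0.1493]
tcp_rot: [-0.297, -2.072, 2.07]
wrist_force: [1.5, 3.6, 4.9]
width: 0.103
```

```bash
python3 f.py
```

```text
t 21.75 pos [ 0.5308 -0.1825  0.1493] jaw -106.16324557880502 tilt [0.0026 0.0004] F [1.5246 3.5954 4.8922] T [ 0.6673 -0.2415  0.0536] w 0.1034714988455952 q [-0.3763  0.1321  1.9521  0.0015  1.0551  1.4758]
F tool [-0.4749 -4.8869 -3.883 ]
turned rad 0.9688889138183329 axis pt [ 0.5305 -0.1824  0.1493]
jt [ -2.1177 -38.0719 -31.0401  -1.1192  -0.0663   0.1094]
```

Call:
jog_arm(turn=[[0,0.01,0],[0,0,0]], slide=[[0,0,0],[0,0,0]], grip=[0,0])

```text
time: 21.95
tool_pos: [0.5307, -0.1825, 0.1493]
tcp_rot: [-0.306, -2.066, 2.065]
wrist_force: [0.4, 4.1, 4.9]
width: 0.106
```

```bash
python3 f.py
```

```text
t 21.95 pos [ 0.5307 -0.1825  0.1493] jaw -106.73278213983305 tilt [0.0025 0.0004] F [0.3605 4.1181 4.8857] T [ 0.652  -0.2579  0.0673] w 0.10551987820464663 q [-0.3763  0.1321  1.9521  0.0015  1.0551  1.4858]
F tool [ 0.8291 -4.8832 -4.0528]
turned rad 0.9788292020187577 axis pt [ 0.5305 -0.1824  0.1493]
jt [ -2.1094 -38.0923 -31.0238  -1.1155  -0.043    0.1104]
```

Call:
jog_arm(turn=[[0,0,0],[0,0,0],[0,0,0]], slide=[[0,0,0.2],[0,0,0.2],[0,0,0]], grip=[0,0,0])

```text
time: 22.25
tool_pos: [0.5307, -0.1826, 0.1493]
tcp_rot: [-0.307, -2.067, 2.064]
wrist_force: [1.7, 4.4, 6.4]
width: 0.111
```

```bash
python3 f.py
```

```text
t 22.25 pos [ 0.5307 -0.1826  0.1493] jaw -106.73976427793203 tilt [0.0028 0.0011] F [1.6774 4.4147 6.3835] T [ 0.8675 -0.276   0.0055] w 0.11068481671021956 q [-0.3769  0.1321  1.9521  0.0023  1.0552  1.4849]
F tool [-0.3497 -6.3741 -4.7224]
turned rad 0.9789510633174137 axis pt [ 0.5305 -0.1825  0.1493]
jt [ -2.7797 -38.0535 -31.0356  -1.4757  -0.0722   0.049 ]
```

Call:
jog_arm(turn=[[0,0,0],[0,0,0],[0,0,0]], slide=[[0,0,0.2],[0,0,0.1],[0,0,0]], grip=[0,0,0])

```text
time: 22.55
tool_pos: [0.5307, -0.1826, 0.1493]
tcp_rot: [-0.307, -2.068, 2.064]
wrist_force: [1.9, 5.2, 6.1]
width: 0.108
```

```bash
python3 f.py
```

```text
t 22.55 pos [ 0.5307 -0.1826  0.1493] jaw -106.73768479617927 tilt [0.0029 0.0014] F [1.9352 5.1826 6.1243] T [ 0.9684 -0.3265  0.0508] w 0.10824949600425847 q [-0.3772  0.1321  1.9521  0.0028  1.0552  1.4844]
F tool [-0.3753 -6.1111 -5.534 ]
turned rad 0.978914769514093 axis pt [ 0.5304 -0.1825  0.1493]
jt [ -3.2358 -38.0263 -31.0428  -1.7297  -0.0943   0.0485]
```

Call:
jog_arm(turn=[[0,0.02,0],[0,0,0]], slide=[[0,0,0.2],[0,0,0]], grip=[0,0])

```text
time: 22.75
tool_pos: [0.5307, -0.1828, 0.1493]
tcp_rot: [-0.327, -2.056, 2.052]
wrist_force: [2.2, 5.7, 4.5]
width: 0.11
```

```bash
python3 f.py
```

```text
t 22.75 pos [ 0.5307 -0.1828  0.1493] jaw -107.9067539350929 tilt [0.0031 0.0015] F [2.2373 5.6525 4.5208] T [ 0.9635 -0.3896  0.0548] w 0.10951129286951612 q [-0.3775  0.1322  1.952   0.0029  1.0551  1.5044]
F tool [-0.4019 -4.5054 -6.0773]
turned rad 0.9993188751715907 axis pt [ 0.5305 -0.1827  0.1493]
jt [ -3.2966 -38.068  -31.0119  -1.7758  -0.0524   0.1497]
```

Call:
jog_arm(turn=[[0,0.02,0],[0,0,0]], slide=[[0,0,0.2],[0,0,0]], grip=[0,0])

```text
time: 22.95
tool_pos: [0.5307, -0.1829, 0.1493]
tcp_rot: [-0.346, -2.045, 2.04]
wrist_force: [2.0, 5.6, 4.4]
width: 0.109
```

```bash
python3 f.py
```

```text
t 22.95 pos [ 0.5307 -0.1829  0.1493] jaw -109.0549744331005 tilt [0.0032 0.0016] F [1.993  5.5971 4.3971] T [ 1.0219 -0.4385 -0.0168] w 0.10896607458405141 q [-0.3778  0.1322  1.952   0.0031  1.055   1.5241]
F tool [-0.0674 -4.3817 -5.9523]
turned rad 1.0193591034007123 axis pt [ 0.5305 -0.1828  0.1493]
jt [ -3.4335 -38.1126 -30.9801  -1.8535  -0.0055   0.1508]
```

Call:
jog_arm(turn=[[0,0.02,0],[0,0,0]], slide=[[0,0,0.3],[0,0,0]], grip=[0,0])

```text
time: 23.15
tool_pos: [0.5307, -0.1831, 0.1493]
tcp_rot: [-0.365, -2.033, 2.028]
wrist_force: [2.2, 5.7, 4.4]
width: 0.106
```

```bash
python3 f.py
```

```text
t 23.15 pos [ 0.5307 -0.1831  0.1493] jaw -110.2076826187465 tilt [0.0034 0.0018] F [2.2406 5.6779 4.4101] T [ 1.1642 -0.4825  0.0621] w 0.10633531447584765 q [-0.3783  0.1322  1.952   0.0034  1.0549  1.5436]
F tool [-0.1526 -4.392  -6.1151]
turned rad 1.039477656554925 axis pt [ 0.5305 -0.183   0.1493]
jt [ -3.7068 -38.1475 -30.9489  -1.9999   0.0347   0.1525]
```

Call:
jog_arm(turn=[[0,0,0],[0,0,0]], slide=[[0,0,0.3],[0,0,0]], grip=[0,0])

```text
time: 23.35
tool_pos: [0.5307, -0.1831, 0.1493]
tcp_rot: [-0.365, -2.034, 2.028]
wrist_force: [2.2, 6.2, 5.0]
width: 0.11
```

```bash
python3 f.py;  python3 - <<'E'
from h import *
p=eyes.read_camera("wrist"); np.save("w14.npy",p,allow_pickle=True); save(p,"w14",(200,170,350,370),3)
E
```

```text
t 23.35 pos [ 0.5307 -0.1831  0.1493] jaw -110.18895384579517 tilt [0.0036 0.0023] F [2.1794 6.1682 5.0138] T [ 1.279  -0.4986  0.0485] w 0.10964301433179269 q [-0.3786  0.1322  1.952   0.004   1.0549  1.5426]
F tool [ 0.0703 -4.9917 -6.5584]
turned rad 1.0391507778020659 axis pt [ 0.5305 -0.183   0.1493]
jt [ -4.1843 -38.1344 -30.9438  -2.2622   0.0311   0.0409]
```

View pics/w14.png

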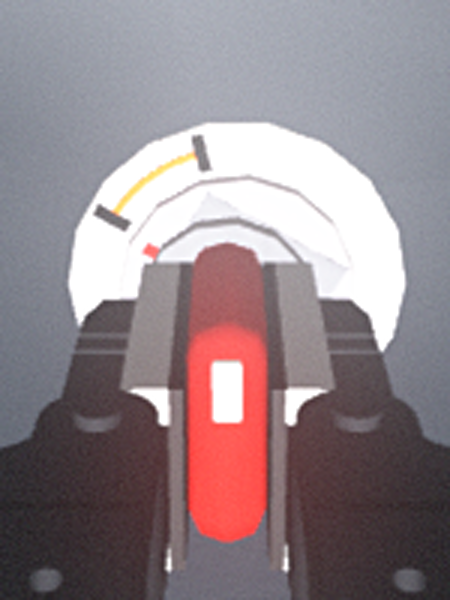

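Call:
jog_arm(turn=[[0,0.02,0],[0,0,0]], slide=[[0,0,0.1],[0,0,0]], grip=[0,0])

```text
time: 23.6
tool_pos: [0.5307, -0.1833, 0.1494]
tcp_rot: [-0.384, -2.022, 2.016]
wrist_force: [2.9, 5.5, 5.3]
width: 0.109
```

```bash
python3 f.py
```

```text
t 23.6 pos [ 0.5307 -0.1833  0.1494] jaw -111.35214562750089 tilt [0.0036 0.0021] F [2.8987 5.5442 5.3382] T [ 1.1788 -0.5591  0.0603] w 0.10900445365303234 q [-0.3788  0.1322  1.952   0.0038  1.0549  1.5628]
F tool [-0.695  -5.3162 -6.2364]
turned rad 1.05945230422497 axis pt [ 0.5304 -0.1832  0.1494]
jt [ -4.0261 -38.1756 -30.9181  -2.1866   0.07     0.1536]
```

Call:
jog_arm(turn=[[0,0.02,0],[0,0,0]], slide=[[0,0,0.1],[0,0,0]], grip=[0,0])

```text
time: 23.8
tool_pos: [0.5307, -0.1834, 0.1494]
tcp_rot: [-0.403, -2.01, 2.005]
wrist_force: [2.7, 5.3, 4.9]
width: 0.106
```

```bash
python3 f.py
```

```text
t 23.8 pos [ 0.5307 -0.1834  0.1494] jaw -112.49738086411814 tilt [0.0037 0.002 ] F [2.7491 5.2775 4.9374] T [ 1.2021 -0.5336  0.0751] w 0.10626742624015785 q [-0.379   0.1322  1.952   0.0037  1.0548  1.5827]
F tool [-0.5334 -4.9168 -5.9438]
turned rad 1.0794404298137974 axis pt [ 0.5304 -0.1833  0.1494]
jt [ -3.9685 -38.2083 -30.8962  -2.151    0.104    0.163 ]
```

Run:
```python
from h import *
p=eyes.read_camera("wrist"); np.save("w15.npy",p,allow_pickle=True); save(p,"w15",(210,190,340,290),6)
save(p,"w15b",(200,170,350,370),3)
```

```text
(no output)
```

View pics/w15.png

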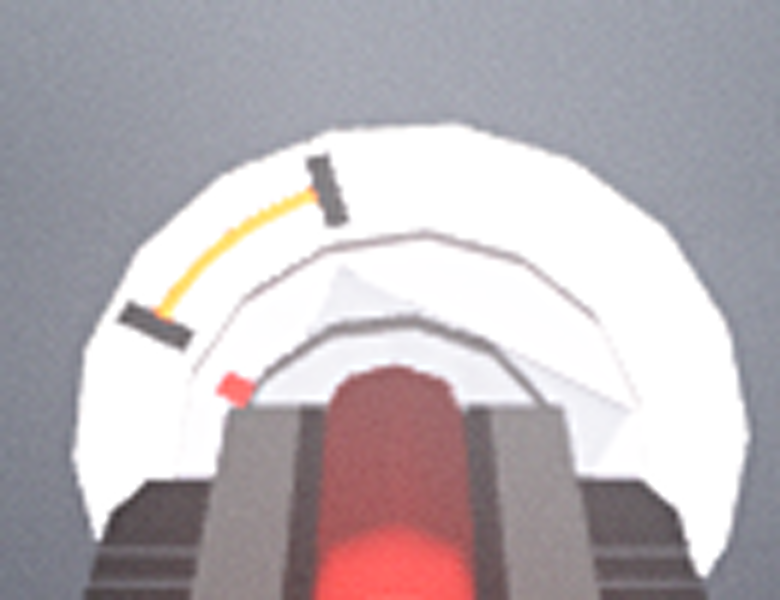

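Run:
```python
from h import *
S=6;O=(210,190)
g=lambda a,b:(O[0]+(a+.5)/S-.5,O[1]+(b+.5)/S-.5)
for y in (28.3+1.8,32.3+1.8):
    T={n:cam2tool(*g(a,b),y=y)[[0,2]] for n,(a,b) in dict(t0a=(120,308),t0b=(190,343),t1a=(318,157),t1b=(338,222),red=(236,389),c1=(327,190),c0=(155,326),dl=(78,460),dr=(745,440),dt=(420,124),it=(425,233),il=(180,470),ir=(638,400)).items()}
    for k,v in T.items(): print(k,v.round(2))
    ang=lambda d:np.rad2deg(np.arctan2(-d[1],-d[0]))  # 0 = -x dir (key bit), positive toward -z
    print("t0 stroke",ang(T["t0a"]-T["t0b"]),"t1 stroke",ang(T["t1a"]-T["t1b"]))
    # intersect lines
    A=np.column_stack([T["t0a"]-T["t0b"],-(T["t1a"]-T["t1b"])]); k=np.linalg.solve(A,T["t1b"]-T["t0b"]); c=T["t0b"]+k[0]*(T["t0a"]-T["t0b"]); print("centre",c)
    for c in [(1.1,1.6),(1.1,2.6)]:
        print(c,"ang c0,c1,red",ang(T["c0"]-c),ang(T["c1"]-c),ang(T["red"]-c), "r",np.linalg.norm(T["c0"]-c),np.linalg.norm(T["c1"]-c))
```

```text
t0a [-11.5  -18.43]
t0b [ -8.79 -13.44]
t1a [-22.88  -4.03]
t1b [-18.02  -2.65]
red [ -5.19 -10.18]
c1 [-20.42  -3.42]
c0 [-10.11 -15.94]
dl [  0.43 -21.92]
dr [-1.11 27.16]
dt [-25.3    3.18]
it [-17.19   3.57]
il [  1.24 -14.43]
ir [-4.29 19.19]
t0 stroke 61.47665612454415 t1 stroke 15.92152382462942
centre [-0.1483  2.4502]
(1.1, 1.6) ang c0,c1,red 57.43211404925612 13.117584330739955 61.89160574927985 r 20.81736141348742 22.099906098461062
(1.1, 2.6) ang c0,c1,red 58.85573919960592 15.615265701273168 63.78732129719123 r 21.666803538087258 22.34808730993372
t0a [ -9.99 -18.93]
t0b [ -7.21 -13.82]
t1a [-21.66  -4.16]
t1b [-16.69  -2.74]
red [ -3.52 -10.47]
c1 [-19.15  -3.53]
c0 [ -8.56 -16.38]
dl [  2.25 -22.51]
dr [ 0.67 27.84]
dt [-24.15   3.24]
it [-15.83   3.64]
il [  3.08 -14.83]
ir [-2.6  19.67]
t0 stroke 61.4766561245441 t1 stroke 15.921523824629444
centre [1.6565 2.4905]
(1.1, 1.6) ang c0,c1,red 61.75490923136365 14.212917280462268 69.05968706211463 r 20.41280429445899 20.885329496595215
(1.1, 2.6) ang c0,c1,red 63.028073895569236 16.839552167832764 70.53752566563678 r 21.298993760407175 21.15307940947165
```

Call:
jog_arm(turn=[[0,0.02,0],[0,0,0],[0,0,0]], slide=[[0,0,0],[0,0,0],[0,0,0]], grip=[0,0,0])

```text
time: 24.15
tool_pos: [0.5308, -0.1834, 0.1494]
tcp_rot: [-0.421, -1.998, 1.993]
wrist_force: [2.0, 5.9, 4.4]
width: 0.106
```

```bash
python3 f.py
```

```text
t 24.15 pos [ 0.5308 -0.1834  0.1494] jaw -113.62076168886199 tilt [0.0038 0.002 ] F [2.0475 5.8893 4.4143] T [ 1.2422 -0.5384  0.0833] w 0.10627396336657847 q [-0.379   0.1322  1.9519  0.0037  1.0547  1.6023]
F tool [ 0.472  -4.3947 -6.231 ]
turned rad 1.099047123959347 axis pt [ 0.5305 -0.1833  0.1494]
jt [ -4.0315 -38.2399 -30.8689  -2.1871   0.1415   0.0763]
```

Call:
jog_arm(turn=[[0,0.02,0],[0,0,0],[0,0,0]], slide=[[0,0,0],[0,0,0],[0,0,0]], grip=[0,0,0])

```text
time: 24.45
tool_pos: [0.5308, -0.1833, 0.1493]
tcp_rot: [-0.439, -1.987, 1.981]
wrist_force: [3.7, 6.8, 4.1]
width: 0.11
```

```bash
python3 f.py
```

```text
t 24.45 pos [ 0.5308 -0.1833  0.1493] jaw -114.76297632665798 tilt [0.0039 0.0022] F [3.748  6.7879 4.0928] T [ 1.2761 -0.5346  0.0887] w 0.10989547559228226 q [-0.3789  0.1322  1.952   0.004   1.0546  1.6222]
F tool [-0.5706 -4.0635 -7.7483]
turned rad 1.1189825301533614 axis pt [ 0.5305 -0.1832  0.1493]
jt [ -4.203  -38.2678 -30.8424  -2.2825   0.1751   0.0816]
```

Call:
jog_arm(turn=[[0,0.02,0],[0,0.02,0],[0,0,0]], slide=[[0,0,0],[0,0,0],[0,0,0]], grip=[0,0,0])

```text
time: 24.75
tool_pos: [0.531, -0.1831, 0.1493]
tcp_rot: [-0.475, -1.963, 1.956]
wrist_force: [5.0, 7.7, 4.8]
width: 0.11
```

```bash
python3 f.py
```

```text
t 24.75 pos [ 0.531  -0.1831  0.1493] jaw -117.08525757649787 tilt [0.0042 0.0025] F [4.9873 7.6764 4.8008] T [ 1.3615 -0.7462  0.0772] w 0.11009123434582661 q [-0.3787  0.1323  1.9519  0.0044  1.0545  1.6626]
F tool [-0.9574 -4.7607 -9.125 ]
turned rad 1.1595139841203963 axis pt [ 0.5307 -0.183   0.1493]
jt [ -4.6107 -38.3231 -30.7894  -2.5036   0.2429   0.2019]
```

Call:
jog_arm(turn=[[0,0.02,0],[0,0,0],[0,0,0]], slide=[[0,0,0.2],[0,0,0],[0,0,0]], grip=[0,0,0])

```text
time: 25.05
tool_pos: [0.531, -0.1831, 0.1494]
tcp_rot: [-0.493, -1.951, 1.944]
wrist_force: [4.1, 8.3, 4.8]
width: 0.108
```

```bash
python3 f.py
```

```text
t 25.05 pos [ 0.531  -0.1831  0.1494] jaw -118.20937970793327 tilt [0.0045 0.0028] F [4.1205 8.297  4.7919] T [ 1.5015 -0.7542  0.0843] w 0.10770923642479789 q [-0.3789  0.1322  1.9519  0.0049  1.0544  1.6818]
F tool [ 0.2785 -4.75   -9.2812]
turned rad 1.1791336165084805 axis pt [ 0.5307 -0.183   0.1494]
jt [ -5.0551 -38.3597 -30.7443  -2.7456   0.2953   0.105 ]
```

Call:
jog_arm(turn=[[0,0,0],[0,0,0],[0,0,0]], slide=[[0,0,0.5],[0,0,0.5],[0,0,0]], grip=[0,0,0])

```text
time: 25.35
tool_pos: [0.5309, -0.1832, 0.1494]
tcp_rot: [-0.494, -1.953, 1.942]
wrist_force: [5.9, 9.4, 3.9]
width: 0.105
```

```bash
python3 f.py
```

```text
t 25.35 pos [ 0.5309 -0.1832  0.1494] jaw -118.22921901442457 tilt [0.0053 0.0043] F [5.9364 9.4258 3.9373] T [ 1.9833 -0.963   0.1762] w 0.10530826753785376 q [-0.3801  0.132   1.9522  0.0069  1.0542  1.68  ]
F tool [ -0.7821  -3.8651 -11.1373]
turned rad 1.1794798777280662 axis pt [ 0.5307 -0.1831  0.1494]
jt [ -6.6682 -38.4181 -30.651   -3.6195   0.3917   0.0924]
```

Run:
```python
import numpy as np
L=[(-62.2,-.3),(-75.9,-.3),(-89.6,-.2),(-101,-.1),(-106.7,.9),(-107.9,.2),(-109.05,.3),(-110.2,.4),(-111.35,.1),(-117.1,.2),(-118.2,1.)]
S=sum(np.array([np.cos(np.deg2rad(a)),np.sin(np.deg2rad(a))])*d for a,d in L); print(S)
for j in (-118.2,-90,-50.65):
    h=np.deg2rad(j); z=np.array([np.cos(h),np.sin(h)]); x=np.array([np.sin(h),-np.cos(h)]); print(j,"undo in tool x,z",-S@x,-S@z)
```

```text
[-1.35151503 -2.00931623]
-118.2 undo in tool x,z -0.2415909382437107 -2.4094767846925076
-90 undo in tool x,z -1.351515025402476 -2.009316225367467
-50.65 undo in tool x,z -2.3191281275793125 -0.6968423676012326
```

Call:
jog_arm(turn=[[0,0,0],[0,0,0],[0,0,0],[0,-0.04,0],[0,-0.04,0]], slide=[[-0.2,0,-0.8],[0,0,-0.8],[0,0,-0.8],[0,0,0],[0,0,0]], grip=[0,0,0,0,0])

```text
time: 25.85
tool_pos: [0.531, -0.183, 0.1493]
tcp_rot: [-0.418, -1.998, 1.995]
wrist_force: [1.0, 3.5, 4.9]
width: 0.105
```

```bash
python3 f.py
```

```text
t 25.85 pos [ 0.531  -0.183   0.1493] jaw -113.51175106135601 tilt [0.0026 0.0009] F [1.02   3.4524 4.9376] T [ 0.71   -0.1972  0.0389] w 0.10515321072991185 q [-0.3773  0.1329  1.9513  0.0021  1.0554  1.6028]
F tool [ 0.4321 -4.9317 -3.582 ]
turned rad 1.0971445295897024 axis pt [ 0.5307 -0.1829  0.1493]
jt [ -2.3484 -37.9979 -31.1059  -1.2895  -0.1777   0.4304]
```

Call:
jog_arm(turn=[[0,-0.06,0],[0,-0.06,0],[0,-0.06,0],[0,-0.06,0],[0,0,0]], slide=[[0,0,0],[0,0,0],[0,0,0],[0,0,0],[0,0,0]], grip=[0,0,0,0,0])

```text
time: 26.35
tool_pos: [0.5305, -0.1841, 0.1493]
tcp_rot: [-0.184, -2.132, 2.134]
wrist_force: [0.1, 0.9, 5.6]
width: 0.106
```

```bash
python3 f.py
```

```text
t 26.35 pos [ 0.5305 -0.1841  0.1493] jaw -99.76684972563994 tilt [ 0.0018 -0.0009] F [0.1075 0.9076 5.5959] T [ 0.2128 -0.0294  0.0532] w 0.10574413111002322 q [-0.3783  0.1329  1.9513 -0.0002  1.0554  1.3631]
F tool [ 0.0372 -5.5965 -0.9093]
turned rad 0.8572507459196905 axis pt [ 0.5302 -0.1841  0.1493]
jt [ -0.5865 -38.0653 -31.0891  -0.2986  -0.1305  -0.3143]
```

Call:
jog_arm(turn=[[0,-0.06,0],[0,-0.06,0],[0,-0.06,0],[0,-0.06,0],[0,-0.06,0]], slide=[[0,0,0],[0,0,0],[0,0,0],[0,0,0],[0,0,0]], grip=[0,0,0,0,0])

```text
time: 26.85
tool_pos: [0.5305, -0.1847, 0.1493]
tcp_rot: [-0.139, 2.151, -2.155]
wrist_force: [-0.7, -1.1, 5.5]
width: 0.11
```

```bash
python3 f.py
```

```text
t 26.85 pos [ 0.5305 -0.1847  0.1493] jaw -82.51079239909063 tilt [ 0.0019 -0.0021] F [-0.7354 -1.0826  5.4525] T [-0.2421  0.062  -0.0958] w 0.11008798103119728 q [-0.3787  0.1329  1.9512 -0.0015  1.0549  1.0621]
F tool [ 0.8615 -5.4516  0.9905]
turned rad 0.5560757296585148 axis pt [ 0.5302 -0.1848  0.1493]
jt [  0.8674 -38.225  -30.9681   0.3943   0.0387   0.5425]
```

Call:
jog_arm(turn=[[0,-0.06,0],[0,-0.06,0],[0,-0.06,0],[0,-0.06,0],[0,-0.06,0]], slide=[[0,0,0],[0,0,0],[0,0,0],[0,0,0],[0,0,0]], grip=[0,0,0,0,0])

```text
time: 27.35
tool_pos: [0.5299, -0.1852, 0.1493]
tcp_rot: [-0.434, 1.98, -1.986]
wrist_force: [-1.9, -2.4, 6.6]
width: 0.109
```

```bash
python3 f.py
```

```text
t 27.35 pos [ 0.5299 -0.1852  0.1493] jaw -65.31910495230575 tilt [ 0.0006 -0.0028] F [-1.8686 -2.4204  6.5929] T [-0.467   0.3663 -0.0693] w 0.10856997853842415 q [-0.3792  0.1328  1.9514 -0.0028  1.0558  0.7622]
F tool [ 2.7129 -6.5871  1.4376]
turned rad 0.25602417973834113 axis pt [ 0.5296 -0.1854  0.1493]
jt [  1.932  -37.7615 -31.2515   0.941   -0.3836   0.5209]
```

Call:
jog_arm(turn=[[0,-0.06,0],[0,-0.06,0],[0,-0.06,0],[0,-0.06,0],[0,0,0]], slide=[[0,0,0],[0,0,0],[0,0,0],[0,0,0],[0,0,0]], grip=[0,0,0,0,0])

```text
time: 27.85
tool_pos: [0.5299, -0.1851, 0.1493]
tcp_rot: [-0.639, 1.833, -1.838]
wrist_force: [-0.9, -2.1, 5.7]
width: 0.11
```

```bash
python3 f.py
```

```text
t 27.85 pos [ 0.5299 -0.1851  0.1493] jaw -51.63520749869959 tilt [ 0.0007 -0.0026] F [-0.8554 -2.094   5.6733] T [-0.3617  0.3315  0.0267] w 0.11017559230072345 q [-0.3791  0.1328  1.9514 -0.0025  1.0558  0.5233]
F tool [ 1.9766 -5.6684  1.125 ]
turned rad 0.017195114667645676 axis pt [ 0.5297 -0.1853  0.1493]
jt [  1.4763 -37.7895 -31.2214   0.7773  -0.3555  -0.378 ]
```

Call:
jog_arm(turn=[[0,-0.03,0],[0,-0.02,0],[0,0,0]], slide=[[0,0,0],[0,0,0],[0,0,0]], grip=[0,0,0])

```text
time: 28.15
tool_pos: [0.53, -0.1851, 0.1493]
tcp_rot: [-0.678, 1.801, -1.806]
wrist_force: [-1.8, -1.1, 4.9]
width: 0.108
```

```bash
python3 f.py
```

```text
t 28.15 pos [ 0.53   -0.1851  0.1493] jaw -48.82554233315291 tilt [ 0.0008 -0.0025] F [-1.7852 -1.1331  4.9038] T [-0.3977  0.3142 -0.096 ] w 0.10791455998439972 q [-0.3791  0.1327  1.9514 -0.0024  1.0558  0.4742]
F tool [ 2.0952 -4.9022 -0.3106]
turned rad -0.031842793349735485 axis pt [ 0.5297 -0.1853  0.1493]
jt [  1.4624 -37.8046 -31.2184   0.7292  -0.3453  -0.1875]
```

Call:
jog_arm(turn=[[0,-0.03,0],[0,-0.02,0],[0,0,0],[0,0,0]], slide=[[-0.3,-0.2,-0.5],[-0.2,0,-0.5],[0,0,-0.5],[0,0,0]], grip=[0,0,0,0])

```text
time: 28.55
tool_pos: [0.53, -0.1846, 0.1494]
tcp_rot: [-0.716, 1.766, -1.776]
wrist_force: [0.4, -7.6, 1.9]
width: 0.106
```

```bash
python3 f.py
```

```text
t 28.55 pos [ 0.53   -0.1846  0.1494] jaw -45.950250677599655 tilt [ 0.0024 -0.0045] F [ 0.4381 -7.5919  1.8982] T [-1.32   -0.0369 -0.0418] w 0.10617106708411692 q [-0.3775  0.1311  1.9532 -0.0038  1.0534  0.4263]
F tool [ 4.9664 -1.8628  5.7705]
turned rad -0.08202609969425849 axis pt [ 0.5298 -0.1848  0.1494]
jt [  3.6582 -38.8664 -30.2558   1.93     0.9628  -0.0581]
```

Call:
jog_arm(turn=[[0,0,0],[0,0,0],[0,0,0]], slide=[[0.7,0,-0.5],[0.5,0,-0.3],[0,0,0]], grip=[0,0,0])

```text
time: 28.85
tool_pos: [0.5297, -0.1846, 0.1494]
tcp_rot: [-0.713, 1.765, -1.776]
wrist_force: [4.2, -5.7, 0.6]
width: 0.106
```

```bash
python3 f.py
```

```text
t 28.85 pos [ 0.5297 -0.1846  0.1494] jaw -45.97421965986534 tilt [ 0.0049 -0.0041] F [ 4.2254 -5.7342  0.5616] T [-1.0661 -0.7201 -0.0948] w 0.10557221679409692 q [-0.3785  0.1291  1.9554 -0.0022  1.051   0.425 ]
F tool [ 0.9466 -0.5175  7.063 ]
turned rad -0.08160776203537014 axis pt [ 0.5294 -0.1848  0.1494]
jt [  2.3785 -39.6923 -29.6408   1.2338   1.9426  -0.0538]
```

Call:
jog_arm(turn=[[0,-0.03,0],[0,0,0],[0,0,0]], slide=[[0,0,-0.4],[0,0,0],[0,0,0]], grip=[0,0,0])

```text
time: 29.15
tool_pos: [0.5296, -0.1844, 0.1494]
tcp_rot: [-0.736, 1.745, -1.756]
wrist_force: [4.9, -6.7, -1.0]
width: 0.109
```

```bash
python3 f.py
```

```text
t 29.15 pos [ 0.5296 -0.1844  0.1494] jaw -44.24225444156188 tilt [ 0.0052 -0.0044] F [ 4.9116 -6.6768 -0.9803] T [-1.1486 -0.7317  0.0027] w 0.10949239341292323 q [-0.3782  0.1286  1.9559 -0.0025  1.0506  0.3952]
F tool [1.357  1.0352 8.1702]
turned rad -0.11183625762478784 axis pt [ 0.5294 -0.1846  0.1494]
jt [  2.5882 -39.7674 -29.5076   1.3308   2.1312  -0.0581]
```

Call:
jog_arm(turn=[[0,-0.03,0],[0,0,0],[0,0,0]], slide=[[0,0,-0.3],[0,0,0],[0,0,0]], grip=[0,0,0])

```text
time: 29.45
tool_pos: [0.5295, -0.1843, 0.1494]
tcp_rot: [-0.758, 1.724, -1.737]
wrist_force: [5.1, -6.4, -0.3]
width: 0.111
```

```bash
python3 f.py
```

```text
t 29.45 pos [ 0.5295 -0.1843  0.1494] jaw -42.52423245030446 tilt [ 0.0054 -0.0046] F [ 5.128  -6.3906 -0.2708] T [-1.2229 -0.7744 -0.0637] w 0.11090839204550625 q [-0.378   0.1282  1.9564 -0.0026  1.0503  0.3654]
F tool [1.2439 0.3279 8.0966]
turned rad -0.14182139799389912 axis pt [ 0.5293 -0.1845  0.1494]
jt [  2.6628 -39.8459 -29.4185   1.3681   2.2594  -0.0594]
```

Call:
jog_arm(turn=[[0,-0.03,0],[0,0,0],[0,0,0]], slide=[[0,0,0],[0,0,0],[0,0,0]], grip=[0,0,0])

```text
time: 29.75
tool_pos: [0.5295, -0.1842, 0.1495]
tcp_rot: [-0.78, 1.705, -1.717]
wrist_force: [4.5, -6.4, 1.7]
width: 0.108
```

```bash
python3 f.py
```

```text
t 29.75 pos [ 0.5295 -0.1842  0.1495] jaw -40.80631688628175 tilt [ 0.0055 -0.0045] F [ 4.5388 -6.3951  1.7045] T [-1.2025 -0.7713 -0.0349] w 0.1078739110317536 q [-0.378   0.1281  1.9563 -0.0025  1.0503  0.3355]
F tool [ 1.8742 -1.6504  7.6267]
turned rad -0.17180468085735084 axis pt [ 0.5293 -0.1845  0.1495]
jt [  2.5917 -39.8146 -29.441    1.3307   2.2294  -0.0609]
```

Call:
jog_arm(turn=[[0,0,0],[0,0,0],[0,0.06,0],[0,0.06,0],[0,0.052,0]], slide=[[-0.2,0,1.0],[-0.2,0,1.0],[-0.2,0,0.6],[0,0,0.4],[0,0,0]], grip=[0,0,0,0,0])

```text
time: 30.25
tool_pos: [0.5302, -0.1837, 0.1493]
tcp_rot: [-0.649, 1.826, -1.826]
wrist_force: [-0.4, -1.2, 6.2]
width: 0.106
```

Call:
jog_arm(turn=[[0,0,0],[0,0,0]], slide=[[0,-0.2,0],[0,0,0]], grip=[0,0])

```text
time: 30.45
tool_pos: [0.5302, -0.1836, 0.1493]
tcp_rot: [-0.651, 1.824, -1.825]
wrist_force: [-0.4, -1.5, 5.7]
width: 0.105
```

```bash
python3 f.py;  python3 - <<'E'
from h import *
p=eyes.read_camera("wrist"); np.save("w16.npy",p,allow_pickle=True); save(p,"w16",(210,190,340,290),6)
E
```

```text
t 30.45 pos [ 0.5302 -0.1836  0.1493] jaw -50.702530401097995 tilt [ 0.0007 -0.0002] F [-0.4114 -1.489   5.7481] T [-0.2961 -0.0173 -0.0204] w 0.10546647970899163 q [-0.3778  0.1327  1.9515  0.0001  1.0566  0.507 ]
F tool [ 1.2589 -5.7482  0.8952]
turned rad 0.0009168284565532844 axis pt [ 0.5299 -0.1838  0.1493]
jt [  0.8677 -37.8755 -30.4497   0.4389   0.2063  -0.0148]
```

View pics/w16.png

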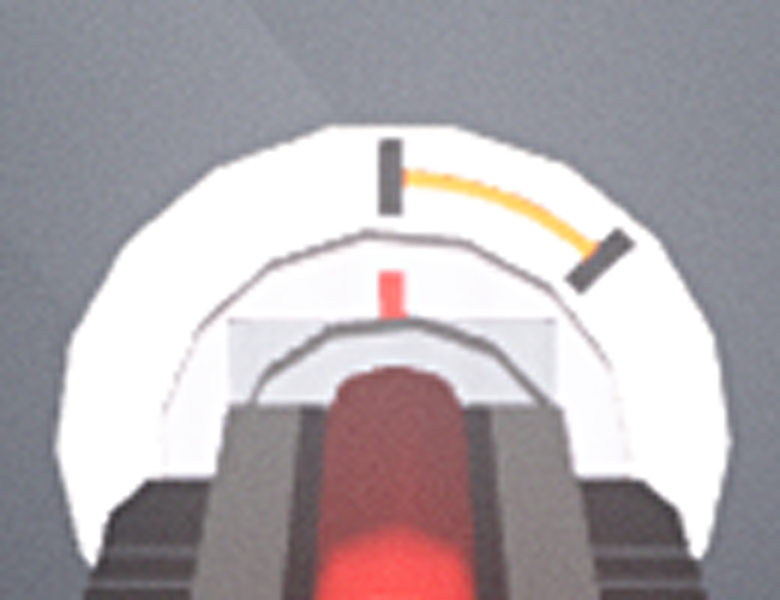

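Call:
jog_arm(turn=[[0,0,0],[0,0,0],[0,0,0],[0,0,0]], slide=[[0,-0.8,0],[0,-1,0],[0,-0.7,0],[0,0,0]], grip=[0,0,0,0])

```text
time: 30.9
tool_pos: [0.5295, -0.1834, 0.1507]
tcp_rot: [-0.652, 1.826, -1.825]
wrist_force: [0.6, -2.2, -2.0]
width: 0.109
```

```bash
python3 f.py
```

```text
t 30.9 pos [ 0.5295 -0.1834  0.1507] jaw -50.749267265921794 tilt [-0.0009  0.0002] F [ 0.6212 -2.1732 -1.9895] T [-0.417  -0.2745 -0.0711] w 0.10904962636335314 q [-0.3779  0.131   1.9505 -0.0001  1.0611  0.5079]
F tool [0.8929 1.9884 2.0775]
turned rad 0.0017325406297881026 axis pt [ 0.5293 -0.1836  0.1507]
jt [  0.8079 -41.7382 -33.0927   0.4148   0.8134  -0.0229]
```

Call:
jog_arm(turn=[[0,0,0],[0,0,0],[0,0,0]], slide=[[0,-0.7,0],[0,-0.7,0],[0,0,0]], grip=[0,0,0])

```text
time: 31.2
tool_pos: [0.5296, -0.1834, 0.1527]
tcp_rot: [-0.651, 1.826, -1.825]
wrist_force: [0.9, -0.8, -2.0]
width: 0.105
```

```bash
python3 f.py
```

```text
t 31.2 pos [ 0.5296 -0.1834  0.1527] jaw -50.76490273472815 tilt [-0.0006  0.0004] F [ 0.8579 -0.7721 -1.9657] T [-0.2748 -0.0757  0.0287] w 0.10506707509067634 q [-0.3779  0.1289  1.9488  0.0001  1.0646  0.5081]
F tool [-0.1766  1.9648  1.142 ]
turned rad 0.0020054310405519292 axis pt [ 0.5294 -0.1836  0.1527]
jt [  0.604  -41.3683 -33.4834   0.3326   0.4175  -0.0117]
```

Coming out freely (3.4 mm lifted). Continue drawing.

Call:
jog_arm(turn=[[0,0,0],[0,0,0],[0,0,0],[0,0,0],[0,0,0]], slide=[[0,-1,0],[0,-1,0],[0,-1,0],[0,-1,0],[0,0,0]], grip=[0,0,0,0,0])

```text
time: 31.7
tool_pos: [0.5298, -0.1833, 0.157]
tcp_rot: [-0.651, 1.826, -1.825]
wrist_force: [-0.9, -0.1, 0.2]
width: 0.11
```

Call:
jog_arm(turn=[[0,0,0],[0,0,0],[0,0,0],[0,0,0],[0,0,0]], slide=[[0,-2,0],[0,-2,0],[0,-2,0],[0,-2,0],[0,0,0]], grip=[0,0,0,0,0])

```text
time: 32.2
tool_pos: [0.5301, -0.1837, 0.1653]
tcp_rot: [-0.65, 1.825, -1.826]
wrist_force: [0.8, 0.0, 0.1]
width: 0.105
```

Call:
jog_arm(turn=[[0,0,0],[0,0,0],[0,0,0],[0,0,0],[0,0,0]], slide=[[0,-3,0],[0,-5,0],[0,-10,0],[0,-10,0],[0,0,0]], grip=[0,0,0,0,0])

```text
time: 32.7
tool_pos: [0.5314, -0.1841, 0.1955]
tcp_rot: [-0.647, 1.821, -1.827]
wrist_force: [-0.3, -0.7, 0.0]
width: 0.11
```

Call:
jog_arm(turn=[[0,0,0],[0,0,0],[0,0,0],[0,0,0],[0,0,0]], slide=[[0,-20,0],[0,-20,0],[0,-13,0],[0,0,0],[0,0,0]], grip=[0,0,0,0,0])

```text
time: 33.2
tool_pos: [0.5298, -0.1835, 0.2456]
tcp_rot: [-0.65, 1.825, -1.825]
wrist_force: [0.1, 0.4, -0.6]
width: 0.107
```

```bash
python3 f.py;  python3 - <<'E'
from h import *
p=eyes.read_camera("wrist"); np.save("w17.npy",p,allow_pickle=True); save(p,"w17",(200,150,340,360),2.8)
plan([.5118,.1897,.2492],9.51)
E
```

```text
t 33.2 pos [ 0.5298 -0.1835  0.2456] jaw -50.760844996162426 tilt [ 0.0002 -0.0001] F [ 0.0867  0.4053 -0.5604] T [ 0.0583 -0.029   0.0506] w 0.10689953915956989 q [-0.3779  0.05    1.8546  0.      1.2368  0.5081]
F tool [-0.3235  0.5604 -0.2592]
turned rad 0.001934610142394837 axis pt [ 0.5296 -0.1837  0.2456]
jt [  0.0006 -40.3968 -37.582    0.0001  -0.035   -0.    ]
slide mm [-222.3309   -4.1303 -300.0423] turn [ 0.0013 -1.0519 -0.    ] t 33.25
```

View pics/w17.png

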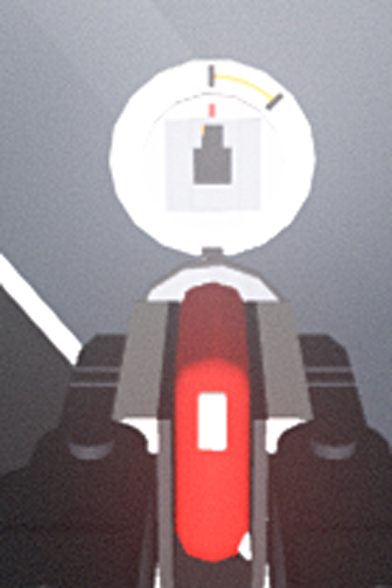

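Run:
```python
from h import *
a=np.load("w17.npy",allow_pickle=True).item(); b=np.load("w8.npy",allow_pickle=True).item()
A=cv2.resize(a["img"][178:222,255:295],None,fx=9,fy=9,interpolation=cv2.INTER_CUBIC); B=cv2.resize(b["img"][178:222,255:295],None,fx=9,fy=9,interpolation=cv2.INTER_CUBIC)
cv2.imwrite("pics/cmp.png",np.hstack([B,A])[:,:,::-1])
```

```text
(no output)
```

View pics/cmp.png

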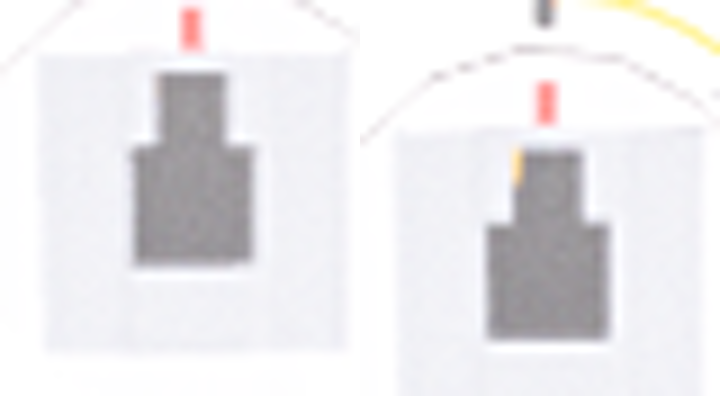

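Run:
```python
from h import *
for n in ["w6","w7","w10","w17"]:
    q=np.load(n+".npy",allow_pickle=True).item(); m=seg(q,"red")&(q["img"][...,0]>200); v,u=np.nonzero(m); ok=(u>260)&(u<292)&(v<352)&(v>278)
    w_=(q["img"].min(-1)>235); vv,uu=np.nonzero(w_); k=(uu>268)&(uu<283)&(vv>285)&(vv<318)
    pts=np.column_stack([uu[k],vv[k]]).astype(float); 
    print(n,u[ok].mean().round(2),v[ok].min(),v[ok].max(),"mark",pts.mean(0).round(2),len(pts), cv2.fitLine(np.column_stack([u[ok],v[ok]]).astype(np.float32),cv2.DIST_L2,0,.01,.01).ravel()[:2])
```

```text
w6 275.47 281 349 mark [275.47 300.44] 145 [0.0004 1.    ]
w7 275.49 281 349 mark [275.5 300.5] 144 [0.0003 1.    ]
w10 275.5 279 349 mark [275.05 300.4 ] 178 [ 0.0026 -1.    ]
w17 275.45 279 349 mark [275.2  300.28] 178 [ 0.0044 -1.    ]
```

Call:
jog_arm(turn=[[0,0,0],[0,0,0],[0,0,0],[0,0,0],[0,0,0]], slide=[[-18,-4,-24],[-26,0,-35],[-28,0,-38],[-28,0,-38],[-28,0,-38]], grip=[0,0,0,0,0])

```text
time: 33.75
tool_pos: [0.5184, 0.033, 0.2483]
tcp_rot: [-0.652, 1.827, -1.826]
wrist_force: [0.8, -0.3, -0.0]
width: 0.111
```

Call:
jog_arm(turn=[[0,0,0],[0,0,0],[0,0,0],[0,0,0],[0,-0.14,0]], slide=[[-28,0,-38],[-28,0,-38],[-24,0,-32],[-14.3,0,-19],[0,0,0]], grip=[0,0,0,0,0])

```text
time: 34.25
tool_pos: [0.511, 0.1924, 0.2481]
tcp_rot: [-0.766, 1.732, -1.729]
wrist_force: [-0.4, -1.6, -0.1]
width: 0.109
```

Call:
jog_arm(turn=[[0,-0.14,0],[0,-0.14,0],[0,-0.14,0],[0,-0.14,0],[0,-0.14,0]], slide=[[0,0,0],[0,0,0],[0,0,0],[0,0,0],[0,0,0]], grip=[0,0,0,0,0])

```text
time: 34.75
tool_pos: [0.5114, 0.1892, 0.248]
tcp_rot: [-1.193, 1.24, -1.238]
wrist_force: [-0.2, 0.6, -0.4]
width: 0.102
```

Call:
jog_arm(turn=[[0,-0.14,0],[0,-0.07,0],[0,0,0],[0,0,0],[0,0,0]], slide=[[0,0,0],[0,0,0],[0,0,0],[0,0,0],[0,0,0]], grip=[0,0,0,0,0])

```text
time: 35.25
tool_pos: [0.512, 0.1893, 0.2491]
tcp_rot: [-1.283, 1.089, -1.088]
wrist_force: [0.0, 0.0, -0.1]
width: 0.106
```

Run:
```python
from h import *
st(); plan([.5118,.1897,.12],9.51)
```

```text
t 35.25 pos [0.512  0.1893 0.2491] jaw 9.32512471455712 tilt [-0.001  -0.0003] F [ 0.0461  0.0013 -0.0514] T [ 0.0038 -0.04   -0.0364] w 0.10604686862272128 q [0.3086 0.0198 1.8792 0.     1.2436 0.1458]
slide mm [ -0.4079 129.1305   0.02  ] turn [ 0.0011 -0.0032  0.0001] t 35.25
```

Call:
jog_arm(turn=[[0,-0.003,0],[0,0,0],[0,0,0],[0,0,0],[0,0,0]], slide=[[-0.4,40,0],[0,40,0],[0,35,0],[0,14,0],[0,0,0]], grip=[0,0,0,0,0])

```text
time: 35.75
tool_pos: [0.5102, 0.1892, 0.1183]
tcp_rot: [-1.288, 1.089, -1.084]
wrist_force: [-0.1, -0.1, -0.4]
width: 0.108
```

Call:
jog_arm(turn=[[0,0,0],[0,0,0],[0,0,0],[0,0,0],[0,0,0]], slide=[[0,0,0],[0,0,0],[0,0,0],[0,0,0],[0,0,0]], grip=[0,0,0,0,0])

```text
time: 36.25
tool_pos: [0.5127, 0.19, 0.1217]
tcp_rot: [-1.282, 1.084, -1.086]
wrist_force: [0.7, 0.2, -0.1]
width: 0.108
```

Run:
```python
from h import *
st(); plan([.5118,.1897,.0784],9.51)
p=eyes.read_camera("wrist"); np.save("w18.npy",p,allow_pickle=True); save(p,"w18",(220,170,330,260),7)
```

```text
t 36.25 pos [0.5127 0.19   0.1217] jaw 9.568512448798053 tilt [0.0015 0.0005] F [ 0.6979  0.2227 -0.0758] T [ 0.0067  0.0123 -0.0093] w 0.10848330828727895 q [ 0.3093  0.1366  2.004  -0.      0.9994  0.1423]
slide mm [ 0.1386 43.2888 -1.024 ] turn [-0.0016  0.001  -0.0002] t 36.25
```

View pics/w18.png

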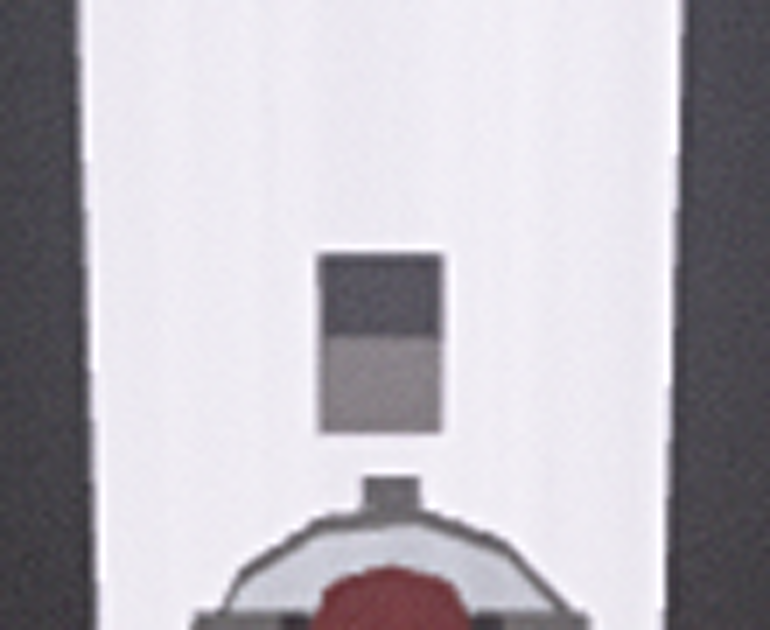

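Call:
jog_arm(turn=[[0,0,0],[0,0,0],[0,0,0],[0,0,0]], slide=[[0,20,0],[0,0,0],[0,0,0],[0,0,0]], grip=[0,0,0,0])

```text
time: 36.7
tool_pos: [0.5125, 0.1899, 0.1013]
tcp_rot: [-1.283, 1.085, -1.085]
wrist_force: [-0.5, -0.2, 0.2]
width: 0.106
```

Call:
jog_arm(turn=[[0,0,0],[0,0,0],[0,0,0],[0,0,0]], slide=[[0,0,0],[0,0,0],[0,0,0],[0,0,0]], grip=[0,0,0,0])

```text
time: 37.1
tool_pos: [0.5123, 0.1898, 0.101]
tcp_rot: [-1.283, 1.085, -1.085]
wrist_force: [0.1, 0.8, 0.1]
width: 0.114
```

Run:
```python
from h import *
st(); plan([.5118,.1897,.0584],9.51)
```

```text
t 37.1 pos [0.5123 0.1898 0.101 ] jaw 9.566504996561353 tilt [0.0003 0.0001] F [0.1083 0.7688 0.0961] T [-0.0021 -0.0188 -0.0155] w 0.11406196690302244 q [0.3093 0.1615 2.0191 0.     0.9607 0.1423]
slide mm [ 0.0597 42.6095 -0.5466] turn [-0.0003  0.001  -0.    ] t 37.1
```

Call:
jog_arm(turn=[[0,0,0],[0,0,0],[0,0,0],[0,0,0],[0,0,0]], slide=[[0,8,-0.5],[0,8,0],[0,4,0],[0,0,0],[0,0,0]], grip=[0,0,0,0,0])

```text
time: 37.6
tool_pos: [0.5115, 0.1897, 0.0804]
tcp_rot: [-1.284, 1.086, -1.085]
wrist_force: [-0.1, 0.9, 0.0]
width: 0.108
```

Call:
jog_arm(turn=[[0,0,0],[0,0,0],[0,0,0],[0,0,0],[0,0,0]], slide=[[0,2,0],[0,2,0],[0,2,0],[0,2,0],[0,0,0]], grip=[0,0,0,0,0])

```text
time: 38.1
tool_pos: [0.5115, 0.1897, 0.0724]
tcp_rot: [-1.284, 1.086, -1.085]
wrist_force: [0.8, -0.8, -0.4]
width: 0.109
```

Run:
```python
from h import *
st(); plan([.5118,.1897,.0584],9.51)
```

```text
t 38.1 pos [0.5115 0.1897 0.0724] jaw 9.568728692686388 tilt [-0.0006 -0.0002] F [ 0.8228 -0.7724 -0.3659] T [ 0.0234  0.0144 -0.0088] w 0.10940726125231245 q [ 0.3094  0.1978  2.0385 -0.      0.9059  0.1424]
slide mm [ 0.0078 14.0326  0.3616] turn [0.0006 0.001  0.0001] t 38.1
```

Tip is in the slot (6 mm deep) with no force. Continue down.

Call:
jog_arm(turn=[[0,0,0],[0,0,0],[0,0,0],[0,0,0],[0,0,0]], slide=[[0,2,0],[0,2,0],[0,2,0],[0,2,0],[0,0,0]], grip=[0,0,0,0,0])

```text
time: 38.6
tool_pos: [0.5114, 0.1896, 0.0644]
tcp_rot: [-1.284, 1.086, -1.085]
wrist_force: [-0.1, 0.0, -0.4]
width: 0.108
```

Call:
jog_arm(turn=[[0,0,0],[0,0,0],[0,0,0],[0,0,0],[0,0,0]], slide=[[0,2,0],[0,2,0],[0,1.2,0],[0,0,0],[0,0,0]], grip=[0,0,0,0,0])

```text
time: 39.1
tool_pos: [0.5117, 0.1897, 0.0595]
tcp_rot: [-1.284, 1.085, -1.085]
wrist_force: [0.3, -0.2, -0.6]
width: 0.106
```

Call:
jog_arm(turn=[[0,0,0],[0,0,0],[0,0,0],[0,0,0],[0,0,0]], slide=[[0,0.5,0],[0,0.3,0],[0,0.3,0],[0,0,0],[0,0,0]], grip=[0,0,0,0,0])

```text
time: 39.6
tool_pos: [0.5117, 0.1897, 0.0585]
tcp_rot: [-1.284, 1.085, -1.085]
wrist_force: [-0.1, -0.2, -0.5]
width: 0.105
```

Run:
```python
from h import *
st()
```

```text
t 39.6 pos [0.5117 0.1897 0.0585] jaw 9.56896534765183 tilt [-0. -0.] F [-0.0781 -0.205  -0.4703] T [0.0025 0.03   0.0141] w 0.10533763351439289 q [ 0.3094  0.2172  2.0462 -0.      0.8783  0.1424]
```

Call:
jog_arm(turn=[[0,0,0],[0,0,0],[0,0,0]], slide=[[0,0.3,0],[0,0.2,0],[0,0,0]], grip=[0,0,0])

```text
time: 39.9
tool_pos: [0.5118, 0.1898, 0.0583]
tcp_rot: [-1.284, 1.085, -1.085]
wrist_force: [-0.9, -0.9, 3.3]
width: 0.107
```

Call:
jog_arm(turn=[[0,0,0],[0,0,0],[0,0,0],[0,0,0],[0,0,0]], slide=[[0,0,0],[0,0,0],[0,0,0],[0,0,0],[0,0,0]], grip=[11,13,18,25,40], newtons=20)

```text
time: 40.4
tool_pos: [0.5116, 0.1897, 0.0578]
tcp_rot: [-1.284, 1.085, -1.085]
wrist_force: [-0.2, 0.9, 0.7]
width: 0.395
```

Call:
jog_arm(turn=[[0,0,0],[0,0,0],[0,0,0],[0,0,0],[0,0,0]], slide=[[0,0,0],[0,0,0],[0,-10,0],[0,-25,0],[0,-30,0]], grip=[45,45,45,45,45])

```text
time: 40.9
tool_pos: [0.5106, 0.1894, 0.123]
tcp_rot: [-1.286, 1.087, -1.084]
wrist_force: [0.9, -0.1, 0.2]
width: 0.448
```

Call:
jog_arm(turn=[[0,0,0],[0,0,0],[0,0,0],[0,0,0],[0,0,0]], slide=[[0,-35,0],[0,-40,0],[0,-20,0],[0,0,0],[0,0,0]], grip=[45,45,45,45,45])

```text
time: 41.4
tool_pos: [0.5118, 0.1898, 0.2186]
tcp_rot: [-1.282, 1.084, -1.086]
wrist_force: [-0.3, -0.2, -0.2]
width: 0.453
```

Run:
```python
from h import *
st()
p=eyes.read_camera("wrist"); np.save("w19.npy",p,allow_pickle=True); save(p,"w19")
C=cloud(p)
for c in ["red","blue","yellow"]:
    m=seg(p,c)&(np.arange(420)[:,None]<250); m[:,:255]=0; m[:,300:]=0
    X=C[m&(p["depth"]>0)]; X=X[abs(X[:,2]-np.percentile(X[:,2],60))<.004]; print(c,np.percentile(X[:,2],[50,95]),cv2.minAreaRect((X[:,:2]*1000).astype(np.float32)))
q=eyes.read_camera("scene"); save(q,"s19"); a=cv2.resize(q["img"][205:300,290:410],(760,600),interpolation=cv2.INTER_CUBIC); cv2.imwrite("pics/s19c.png",a[:,:,::-1])
```

```text
t 41.4 pos [0.5118 0.1898 0.2186] jaw 9.566687634525099 tilt [0.0013 0.0004] F [-0.3466 -0.1887 -0.1882] T [ 0.0601 -0.0024  0.027 ] w 0.4527597491582548 q [ 0.3094  0.0404  1.9156 -0.      1.1842  0.1424]
red [0.069  0.0706] ((512.4330444335938, 190.61976623535156), (8.337027549743652, 25.931903839111328), 9.623022079467773)
blue [0.0691 0.0707] ((503.5479736328125, 244.32992553710938), (8.412123680114746, 25.700986862182617), 12.123212814331055)
yellow [0.0691 0.0707] ((494.36517333984375, 298.1732177734375), (8.832432746887207, 26.031192779541016), 9.460355758666992)
```

View pics/w19.png

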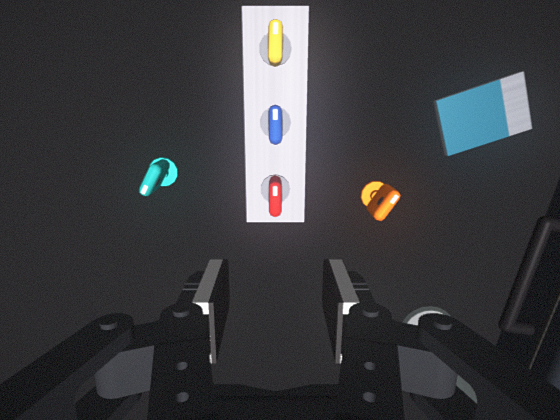

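View pics/s19c.png

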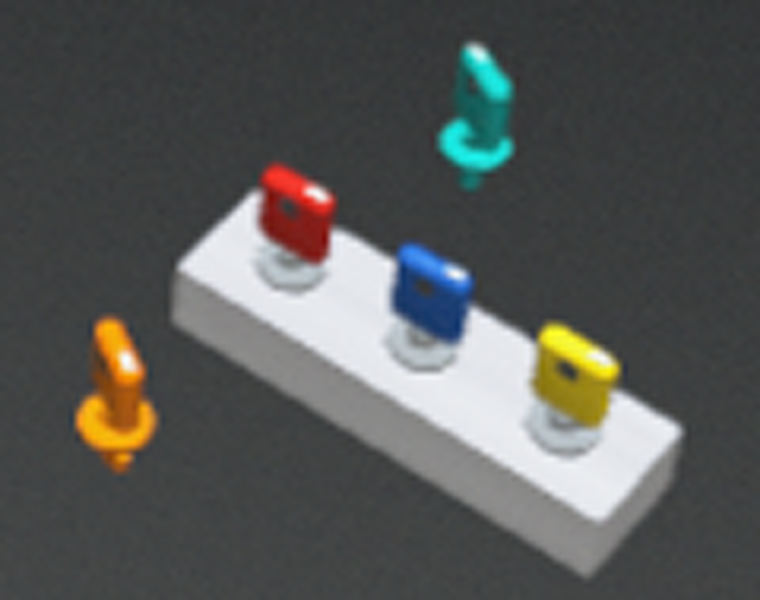

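```bash
python3 -c "
from h import *
print(bot.finish_job())"
```

```text
the job is handed in; nothing more can be done
None
```

I reset the tester with the red key and put it back in its own slot, then handed the job in at about 41.5 s. No verdict was reported.

- **Key in:** the key went fully home in the switch. The shoulder met the face at the expected height, with about 6 N of downward force.
- **Turn to the stop:** I turned it clockwise until the side force rose from its steady 6 N to 11 N and the key stopped moving. I take that as the stop, but I felt it through the arm and did not read the switch angle. The gripper turned 1.18 rad, more than the 0.8 rad of the stop plus 0.1 rad of play; I put the excess down to slack and flex.
- **Force:** the wrist forces I read on the key stayed at about 12 N or less. One torque reading near 0.18 N m came close to the 0.2 N m limit; the readings around it were about 0.08 or less, with noise of several hundredths.
- **Turn back and out:** I turned it back to the slot and drew it out with about 2 N of resistance.
- **Back in the block:** the red head now stands at the same height as the blue and yellow ones (0.069 m measured for all three). It points along the block within 0.1°, the scene picture shows it upright, and the gripper is clear of it.

**Possible shortfall:** after the key came out, a thin brass edge showed in the switch slot. The plug therefore rests slightly clockwise of zero, by my estimate under 0.1 rad, which is within the key's free play. I did not correct it.

I did not touch the emergency stop, and the blue, yellow and look-alike keys were where they had been in the last pictures. I did not check the other loose things on the bench one by one.

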